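# Set the timber meter and hold its probe on the marked spot

### The job

Get a moisture reading of the clamped plank: first press the meter's sprung orange selector down, turn it clockwise from the white dot to the green dot and let it spring up again. Then lift the yellow probe out of its wooden cradle and press its brass tip gently on the centre of the red-and-white sticker, with the probe square to the sloping face of the plank and its sprung tip pushed about half-way in; finish while still holding it there, not letting go. Leave the offcut, glue jar and batten where they are.

Things in the scene. Friction and masses are not known exactly. Their poses are not given: they have to be found in the camera images.
- selector_grip (a point): middle of the selector's orange grip bar, 46 mm long (its x), 16 mm thick (its y), 38 mm tall; 18 mm below the bar's top, 37 mm above the flat top of the fixed grey meter box (150 x 110 x 45 mm). Under the bar a black skirt of radius 23 mm, its upper side 25 mm below this point. The white line on the bar's +x half points at the chosen dot. Moves with the selector; z up
- selector (a joint): angle of the selector, rad, growing clockwise seen from above: 0 to 0.2 at the white dot, 1.15 to 1.35 at the green dot (dot at 1.25, hard stop at 1.35). Raised, it is locked at either dot; it turns between them only when pressed down more than 4 mm, and stays down if let go there
- selector_slide (a joint): how far the selector is pressed down, m: 0 raised, 0.007 fully down; its spring pushes up with 3 N raised, 7 N fully down
- probe_grip (a point): centre of the probe's upright yellow handle, square bar 30 x 30 mm (sides along its x, y), 64 mm long along its z (up); loose, 0.15 to 0.24 kg. Under it a neck 16 mm across, 25 mm long, then the brass tip, ending 77 mm below this point when not pushed in. Neck and tip stand in the cradle's hole, the handle's underside rests on the cradle's top: lift 50 mm straight up to clear
- probe_tip (a point): the domed end (radius 5 mm) of the probe's brass tip; z along the probe, towards the handle
- probe_plunger (a joint): how far the probe's sprung tip is pushed in, m: 0 out, 0.012 fully in; its spring gives 1.2 N at the start and 0.4 N more per mm, so about 3.6 N half-way
- spot_center (a point): centre of the round sticker (red ring 28 mm across, white inside, black dot) on top of a plank 110 x 210 x 24 mm fixed on a sloping rest; z points square out of the plank's face, which slopes 0.31 rad, low edge on the -x side of this frame; y runs level along the plank. It is at mid-width, within 50 mm of mid-length; clamps at the plank's ends stand 14 mm above the face
- rest: the fixed rest with the plank clamped on it, 140 x 220 mm, about 95 mm high; origin under its centre on the bench, z up, x up the slope
- probe: the whole probe, tip included; origin at the middle of the handle's underside, 32 mm below the handle's centre, z along the probe towards the handle's end
- cradle: the probe's fixed wooden cradle: block 66 x 66 mm, 52 mm high, on a foot 90 x 90 x 6 mm, with a 20 mm hole down its middle; origin under its centre on the bench, z up
- offcut_center (a point): bystander: centre of a loose pine offcut, 60 x 100 x 45 mm
- glue_center (a point): bystander: centre of a loose white jar with blue cap, 60 mm across, 80 mm tall
- batten_center (a point): bystander: centre of a loose batten, 40 x 110 x 18 mm
Mind the look-alikes: they are no part of the job. Of the things that look like the cradle, take the one that is nearest to the robot's base at the start.

How it is judged:
By the outcome, as a careful person would: the job done as asked, in the order asked, and still so for the second after the job is handed in, while the arm keeps its last pose, push and grip.
It also fails if it takes over 54 s, if anything falls off the work surface, if the arm or the gripper's body presses on something with over 40 N, if the wrist force passes 120 N, or if a joint passes its speed limit or range.

### The arm

A 6-joint arm with a two-finger parallel gripper is mounted at the origin on the work surface. World frame = base frame: x ahead of the robot, y to its left, z up, the work surface at z = 0. Lengths are in mm, angles in degrees, forces in N, time in s.
With the tool pointing down it reaches from about 300 to 850 mm from the base axis. Payload 4.2 kg.
Tool frame: the origin (TCP) lies on the front face of the gripper's body, between the roots of the fingers; the fingertips stand 78 mm ahead of it and the grasp point (between the pads) lies 60 mm ahead of it; x points along the fingers, y is the direction in which the jaws open and shut, and the axes are right-handed (so a half turn about x gives the same grasp; the last joint's range is limited). The gripper opens to 91 mm and grips with 3 to 60 N. Pads are 32 mm wide; open, the fingers measure 118 mm over their backs; the gripper's body (76 mm by 178 mm) begins 60 mm behind the grasp point.
Start: joints at [-64.744, 18.312, 89.639, -0, 72.044, -1.146], TCP at [255.685, -515.034, 292.276] pointing down, gripper open.
Joint ranges: [-177.97, 177.97], [-48.28, 115.42], [12.27, 149.76], [-77.06, 257.06], [2.81, 150.46], [-146.56, 146.56]. Speed limits (degrees/s): [147.25, 147.25, 180, 180, 180, 180].

### API

Orientations are given as [roll, pitch, yaw] about the fixed x, y, z axes, in that order (R = Rz(yaw) Ry(pitch) Rx(roll)).
In Python, from workcell import status, viewer, env gives the robot as it stands. The module is installed in compiled form; this text tells all that it offers.
- The arm moves only by the tool move_arm, never from a script. Its argument "moves" is a list of rows, each a list of 3 entries, a list of its own where there are three numbers: the shift along the tool's x, y, z in cm, then the turn about the tool's x in rad, then the gripper's target within -1 to 1 (fully open at 1, half-way at 0, shut at -1). A call has 1 to 20 rows; each row is the pose to reach, as a shift and turn from the pose commanded when the call began, along the tool's axes at that moment; what a row does not reach only later rows make up. A row lasts 1/8 s, in which the tool goes at most 62.5 mm and 10.7 degrees, less where a joint would pass 70% of its speed; a pose out of reach is approached as far as the arm can. A call with a gripper value outside its range is refused whole. The fingers move at their own pace and stop on an object; "force" is the grip in N (left out, the last holds). Time passes only in rows, so rows that repeat a pose let the fingers close. It gives the time, the measured TCP pose, the force and the opening at its end, in the units of the state.
- status.state(): the state, without advancing time (a new reading comes with each control period).
- viewer.grab_frame(name): name is "scene" or "top"; returns the picture (420x560x3 uint8, red, green, blue); there is no depth.
- viewer.get_calibration(name): a dict with "camera_matrix" (3x3 intrinsics, pixels), "eye" and "rotation" of the camera in the world. Camera axes: x right, y down, z forward; pixel columns grow to the right and rows downward; lengths in mm; the calibration is good to about 2 mm. A picture is of the moment at which its call begins. get_calibration takes no time and is no camera call.
- env.job_done(): hands the job in, once; it reports no verdict.
The state is a dict: "time_s": time; "qpos": joint angles; "qvel": joint speeds; "effort": joint torques, N m; "ee_pos": TCP position; "ee_rot": TCP orientation; "force": force on the tool from outside, world axes, zero at the start; "torque": the same for the moment, N m; "gripper_width": finger opening in mm.
Only numpy, scipy, OpenCV 4.12 (cv2) and the standard library are available. Lean on these libraries where they do the work, as an engineer would, in place of code of your own. Each camera call takes 0.05 s, during which the arm holds its last target.

## Working session

There is one attempt and no reset: what is moved stays moved. The work goes in short steps, Python scripts to look and compute and a tool call to move; the robot and the scene stay as the last step left them, time stands still between calls to the robot, and variables do not carry over. Pictures are saved under pics/ and viewed, and the job is handed in when it is done.

Besides the shell and the picture viewer there is one more tool, called after "Emit:" in YAML: its name, and indented under it one key for each argument. move_arm: Moves the arm, as the interface text tells. Its arguments: {"type":"object","properties":{"moves":{"type":"array","items":{"type":"array"}},"force":{"type":"number"}},"required":["moves"]}

```bash
mkdir -p pics; python3 - <<'E'
from workcell import status, viewer
import cv2
print(status.state())
for n in("scene","top"):
    f=viewer.grab_frame(n); c=viewer.get_calibration(n); print(n,c)
    cv2.imwrite(f"pics/{n}0.png",f[:,:,::-1])
E
```

```text
{'time_s': 0.0, 'qpos': array([-6.47423327e+01,  1.83518428e+01,  8.97078828e+01, -5.89269785e-04,
        7.20434727e+01, -1.14491723e+00]), 'qvel': array([-0.06685672, -0.04110985,  0.03181993,  0.0028602 ,  0.04018175,
       -0.02355346]), 'effort': array([-7.31764594e-04, -4.12457299e+01, -2.31970918e+01,  7.24018039e-02,
        4.55856230e-02, -1.57413178e-04]), 'ee_pos': array([ 255.53555295, -514.67926   ,  291.40812997]), 'ee_rot': array([-90.83387512,  89.89680018, 115.56889157]), 'force': array([-1.04399361, -0.59022377, -0.26964617]), 'torque': array([-0.00865205, -0.03748199, -0.03562169]), 'gripper_width': 91.6367807190321}
scene {'camera_matrix': array([[430.58316402,   0.        , 281.25698335],
       [  0.        , 430.58316402, 203.96632758],
       [  0.        ,   0.        ,   1.        ]]), 'eye': array([1482.10472416,  -14.2155963 ,  689.2959238 ]), 'rotation': array([-122.62154382,    1.25658572,   96.75964743])}
top {'camera_matrix': array([[466.37958799,   0.        , 284.53455494],
       [  0.        , 466.37958799, 211.87290891],
       [  0.        ,   0.        ,   1.        ]]), 'eye': array([ 351.68191822, -120.45442739, 1446.40748091]), 'rotation': array([-171.4246196 ,    0.56859927,  -90.47296765])}
```

View pics/scene0.png

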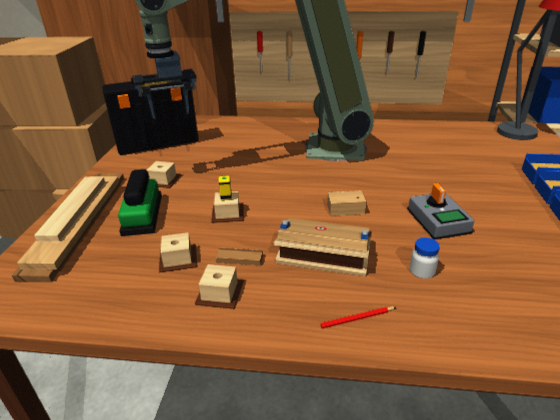

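View pics/top0.png

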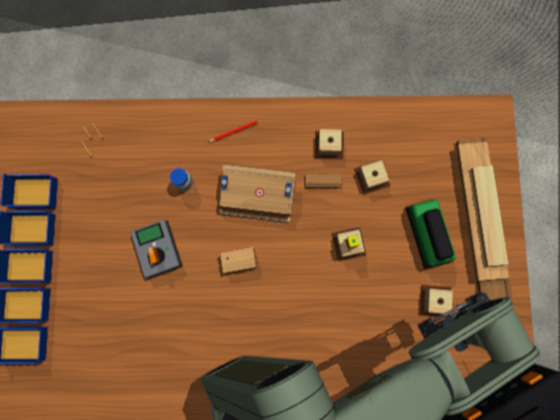

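The top view shows the selector at about (155,255), the probe at (352,241) in its cradle, the sticker at (260,192), the jar at (180,180), the offcut at (238,261) and the batten at (323,181). Next I'll zoom in on the crops to measure them.

```bash
cat > h.py <<'E'
import numpy as np, cv2
from scipy.spatial.transform import Rotation as R
from workcell import status, viewer
def cal(n):
    c=viewer.get_calibration(n); return c["camera_matrix"],c["eye"],R.from_euler("xyz",c["rotation"],degrees=True).as_matrix()
def ray(n,uv):
    K,e,M=cal(n); d=M@np.linalg.inv(K)@np.array([uv[0],uv[1],1.]); return e,d/np.linalg.norm(d)
def onz(n,uv,z):
    e,d=ray(n,uv); return e+d*(z-e[2])/d[2]
def proj(n,p):
    K,e,M=cal(n); q=K@(M.T@(np.asarray(p,float)-e)); return q[:2]/q[2]
def two(a,b):
    e1,d1=ray("top",a); e2,d2=ray("scene",b)
    A=np.stack([d1,-d2],1); s=np.linalg.lstsq(A,e2-e1,rcond=None)[0]
    p,q=e1+d1*s[0],e2+d2*s[1]; return (p+q)/2,np.linalg.norm(p-q)
def crop(n,f,x,y,w,h,s,name):
    cv2.imwrite(name,cv2.resize(f[y:y+h,x:x+w,::-1],None,fx=s,fy=s,interpolation=cv2.INTER_CUBIC))
E
python3 - <<'E'
from h import *
T=cv2.imread("pics/top0.png")[:,:,::-1];S=cv2.imread("pics/scene0.png")[:,:,::-1]
def tile(f,boxes,s): return np.vstack([np.hstack([cv2.resize(np.ascontiguousarray(f[y:y+60,x:x+80]),(400,300),interpolation=cv2.INTER_CUBIC) for x,y in r]) for r in boxes])
cv2.imwrite("pics/a.png",tile(T,[[(115,215),(215,160)],[(310,210),(215,235)]],5)[:,:,::-1])
cv2.imwrite("pics/b.png",tile(S,[[(400,180),(280,210)],[(190,170),(320,210)]],5)[:,:,::-1])
def masks(n,f):
    h=cv2.cvtColor(np.ascontiguousarray(f),cv2.COLOR_RGB2HSV)
    for nm,lo,hi in(("orange",(5,200,120),(16,255,255)),("yellow",(25,170,100),(34,255,255)),("red",(0,120,120),(5,255,255)),("red2",(172,90,100),(180,255,255)),("blue",(105,150,80),(125,255,255))):
        m=cv2.inRange(h,lo,hi); k,l,st,c=cv2.connectedComponentsWithStats(m)
        for i in range(1,k):
            if st[i,4]>12: print(n,nm,st[i],c[i].round(1))
masks("T",T);masks("S",S)
E
```

```text
T orange [149 248   8  15  64] [152.7 256.4]
T orange [529 375  13   9  54] [535.  378.9]
T orange [469 411  12   9  50] [474.5 415.4]
T yellow [347 236  12  12  88] [352.7 241.2]
T red [214 121  43  20 139] [235.  130.2]
T red [255 188   9   9  23] [259.3 192.3]
T blue [171 169  16  16 211] [178.3 176.7]
T blue [ 50 177   2  11  14] [ 50.8 181.1]
T blue [  5 204  41   3  54] [ 21.3 205.6]
T blue [ 13 211  33   2  49] [ 29.1 211.7]
T blue [  3 242  41   3  76] [ 20.9 243.3]
T blue [  4 249  43  11  71] [ 28.8 250.5]
T blue [  0 281  41   2  80] [ 20.3 281.5]
T blue [  0 288  44  15  97] [ 24.8 289.7]
T blue [  0 318  42   5 104] [ 22.4 320.9]
T blue [  0 327  39   3 108] [ 19.7 328.1]
T blue [  0 351  40  13 111] [ 19.5 361.2]
S orange [357  36   6  22  79] [359.4  45.5]
S orange [171  88  11  13  94] [175.9  94. ]
S orange [118  94  12  14 132] [123.5 100.6]
S orange [431 183  15  21 155] [436.8 191.4]
S yellow [219 176  10   7  52] [223.5 178.9]
S yellow [220 185  10  10  71] [224.5 189.7]
S red [541   0  19  11 156] [551.5   4.4]
S red [259  37   3  14  25] [259.6  43. ]
S red [321 307  67  21 386] [353.5 317.3]
S blue [540  79  20  44 600] [552.  104.3]
S blue [525 154  35  50 773] [545.8 171.9]
S blue [281 224   6   5  21] [283.5 226.1]
S blue [361 235   7   4  27] [364.1 236.6]
S blue [415 238  24  18 349] [426.7 246.4]
```

View pics/a.png

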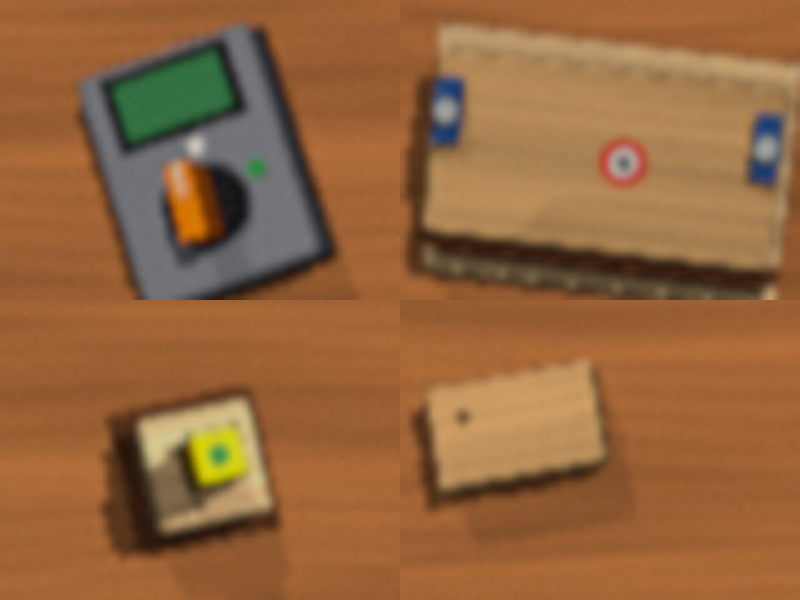

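View pics/b.png

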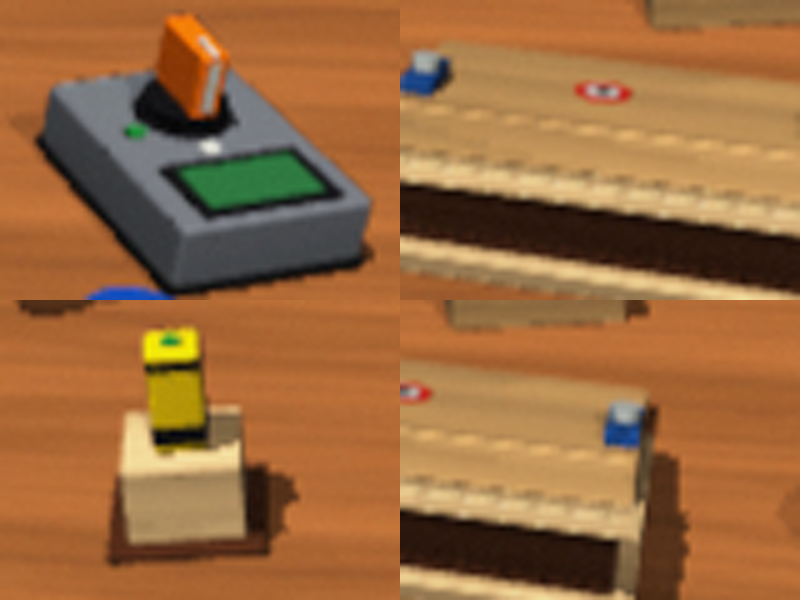

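The images give me the probe and its cradle, the sticker and the selector. The slope direction isn't clear yet, so I'll triangulate the plank corners and the clamps.

```bash
python3 - <<'E'
from h import *
T=cv2.imread("pics/top0.png");S=cv2.imread("pics/scene0.png")
cv2.imwrite("pics/c.png",cv2.resize(T[155:230,210:305],(800,632),interpolation=cv2.INTER_LANCZOS4)[:600])
cv2.imwrite("pics/d.png",cv2.resize(S[212:278,268:380],(800,471),interpolation=cv2.INTER_LANCZOS4))
print("sticker",two((259.6,192),(320.2,227.8)))
E
```

```text
sticker (array([620.69074224, -33.91779316,  68.95786923]), np.float64(0.15584844800945327))
```

View pics/c.png

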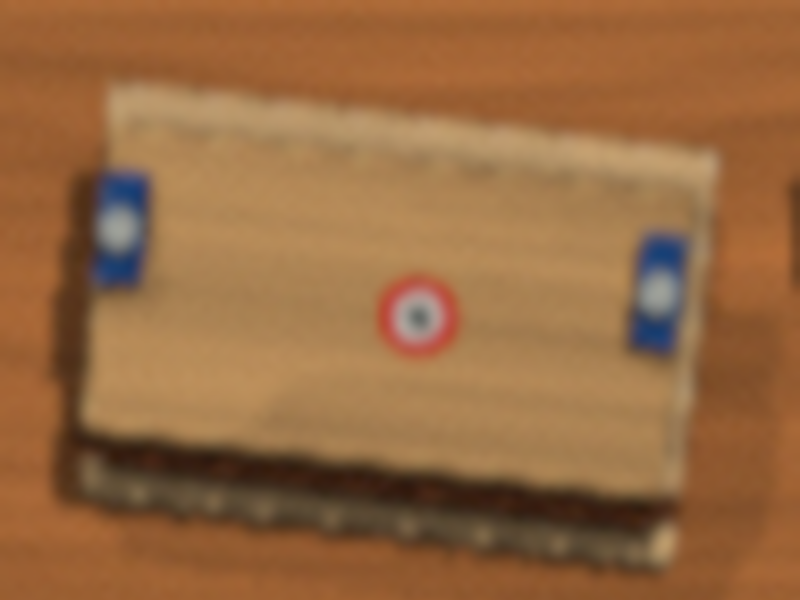

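View pics/d.png

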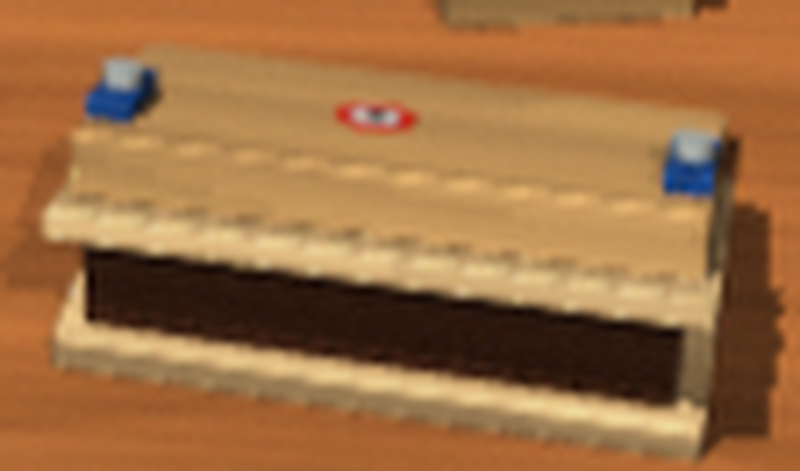

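```bash
python3 - <<'E'
from h import *
t=lambda x,y:((x+.5)*95/800-.5+210,(y+.5)*75/632-.5+155)
s=lambda x,y:((x+.5)*112/800-.5+268,(y+.5)*66/471-.5+212)
for n,a,b in(("P1",(83,433),(725,115)),("P2",(672,495),(148,47)),("P3",(118,128),(713,205)),("P4",(697,188),(76,130)),("boltL",(119,230),(695,145)),("boltR",(660,293),(125,72)),("st",(419,317),(376,117))):
    print(n,*two(t(*a),s(*b)))
E
```

```text
P1 [582.54446786  88.60736381  49.69886806] 1.5806664149401952
P2 [ 557.76685907 -121.1341513    49.36625165] 3.554384361347633
P3 [685.95744475  74.03350151  87.59151406] 2.7501745782597267
P4 [ 662.10900456 -132.3881708    86.71085796] 0.756310408216231
boltL [649.56309522  71.94898836  84.5911152 ] 0.6923026915611947
boltR [ 624.80963677 -119.54421065   85.00936743] 0.4745118252120032
st [620.31723093 -33.45267863  68.23416452] 0.7174710929795775
```

```bash
python3 - <<'E'
from h import *
T=cv2.imread("pics/top0.png");S=cv2.imread("pics/scene0.png")
a=cv2.resize(T[240:274,136:170],(390,390),interpolation=cv2.INTER_CUBIC)
b=cv2.resize(S[176:216,416:456],(390,390),interpolation=cv2.INTER_CUBIC)
c=cv2.resize(T[224:262,332:370],(390,390),interpolation=cv2.INTER_CUBIC)
d=cv2.resize(S[170:224,206:246],(289,390),interpolation=cv2.INTER_CUBIC)
cv2.imwrite("pics/e.png",np.hstack([a,b])); cv2.imwrite("pics/f.png",np.hstack([c,d]))
E
```

```text
(no output)
```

View pics/e.png

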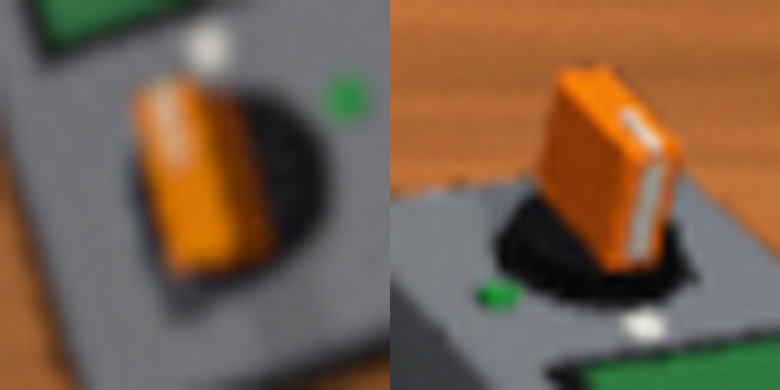

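View pics/f.png

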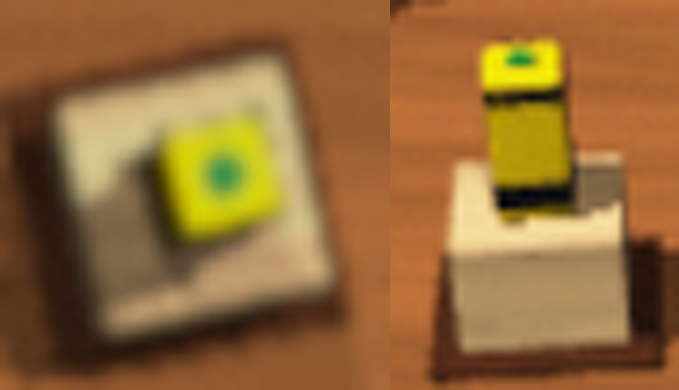

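```bash
python3 - <<'E'
from h import *
T=cv2.imread("pics/top0.png")
a=lambda x,y:((x+.5)*34/390-.5+136,(y+.5)*34/390-.5+240)
b=lambda x,y:((x-390+.5)*40/390-.5+416,(y+.5)*40/390-.5+176)
c=lambda x,y:((x+.5)*38/390-.5+332,(y+.5)*38/390-.5+224)
d=lambda x,y:((x-390+.5)*40/289-.5+206,(y+.5)*54/390-.5+170)
print("bar2",two(a(187,178),b(621,117)),"z100",onz("top",a(187,178),100),onz("scene",b(621,117),100))
cs=[onz("top",a(*p),100) for p in((135,95),(190,78),(238,262),(182,272))]
print(np.round(cs,1))
v=(cs[0]+cs[1]-cs[2]-cs[3])[:2]; print("bar yaw",np.degrees(np.arctan2(v[1],v[0])),np.linalg.norm(v)/2)
w=onz("top",a(208,47),45.);g=onz("top",a(348,98),45.); print("dots",w,g,onz("scene",b(643,325),45),onz("scene",b(498,295),45))
h=cv2.cvtColor(T,cv2.COLOR_BGR2HSV)
for nm,z,box,lo,hi in(("green screen",45,(225,250,130,170),(50,80,40),(80,255,200)),):
    y0,y1,x0,x1=box; m=cv2.inRange(h[y0:y1,x0:x1],lo,hi); r=cv2.minAreaRect(cv2.findNonZero(m)); bp=cv2.boxPoints(r)+[x0,y0]
    P=np.array([onz("top",p,z)[:2] for p in bp]); print(nm,P.round(1)); 
    for i in range(4): e=P[i]-P[i-1]; print(np.degrees(np.arctan2(e[1],e[0])),np.linalg.norm(e))
print("probe2",two(c(224,175),d(520,60)))
for z in(116,122): print(onz("top",c(224,175),z))
ps=[onz("top",c(*p),119)[:2] for p in((165,135),(264,118),(282,212),(180,240))]
for i in range(4): e=ps[i]-ps[i-1]; print("probe edge",np.degrees(np.arctan2(e[1],e[0]))%90,np.linalg.norm(e))
qs=[onz("top",c(*p),55)[:2] for p in((55,100),(288,55),(337,292),(108,338))]
print("cradle",np.mean(qs,0))
for i in range(4): e=qs[i]-qs[i-1]; print(np.degrees(np.arctan2(e[1],e[0]))%90,np.linalg.norm(e))
E
```

```text
bar2 (array([433.1903793 , 279.22274145,  88.2367624 ]), np.float64(0.6450944295040804)) z100 [432.44607552 275.42958342 100.        ] [453.5930238  273.82540522 100.        ]
[[453.5 289.3 100. ]
 [457.6 275.5 100. ]
 [411.3 261.9 100. ]
 [408.9 275.9 100. ]]
bar yaw 16.598455665987494 47.42164455267336
dots [470.06771951 287.24120303  45.        ] [456.32596153 249.93177243  45.        ] [472.20364184 285.65219295  45.        ] [460.02494915 248.79631847  45.        ]
green screen [[506.2 343.4]
 [531.4 275.6]
 [454.3 244.5]
 [429.5 311.8]]
22.40706136562954 82.97277340612767
-69.5971269833657 72.26895270699124
-158.00663233261474 83.13900958032454
110.25501725639947 71.67501168534083
probe2 (array([ 468.1917942 , -306.51083567,  111.94511862]), np.float64(2.499329443264118))
[ 467.57898201 -304.71193973  116.        ]
[ 467.05629825 -303.88095743  122.        ]
probe edge 6.485568042134799 29.393869173935006
probe edge 9.227484967613833 27.977209348018018
probe edge 9.02088899064887 26.516299087363084
probe edge 14.774009557899419 29.425487304080715
cradle [ 466.90943113 -305.12795405]
11.096620902323272 70.64110542504896
10.424209296883362 69.41564694249648
9.79998587926994 70.20300403729074
10.793721808254205 67.82321747411943
```

```bash
python3 - <<'E'
from h import *
for p in((432.4,275.4,100),(433.2,279.2,88),(434,279,45),(434,279,57)): print(p,proj("scene",p),proj("top",p))
S=cv2.imread("pics/scene0.png"); T=cv2.imread("pics/top0.png")
# project tests: bar model corners, box corners
def rect(c,yaw,l,w,z):
    u=np.array([np.cos(yaw),np.sin(yaw)]);v=np.array([-u[1],u[0]])
    return [(*(np.array(c)+a*l/2*u+b*w/2*v),z) for a,b in((1,1),(1,-1),(-1,-1),(-1,1))]
def draw(n,I,x,y,w,h,s,polys):
    J=cv2.resize(I[y:y+h,x:x+w],(w*s,h*s),interpolation=cv2.INTER_CUBIC)
    for P in polys:
        q=np.array([(np.array(proj(n,p))-[x,y]+.5)*s for p in P]); cv2.polylines(J,[q.astype(np.int32)],True,(255,0,255),1)
    return J
polys=[rect((432.4,275.4),np.radians(16.6),46,16,z) for z in(100,62)]
cv2.imwrite("pics/g.png",np.hstack([draw("top",T,125,225,56,56,7,polys),draw("scene",S,406,170,56,56,7,polys)]))
E
```

```text
(432.4, 275.4, 100) [438.36473488 183.60394867] [151.85582733 255.07744535]
(433.2, 279.2, 88) [439.09481146 187.64662387] [151.76367918 255.05053683]
(434, 279, 45) [436.34167039 201.21027909] [156.00939512 255.60675731]
(434, 279, 57) [437.09345943 197.51877257] [154.87193146 255.37966361]
```

View pics/g.png

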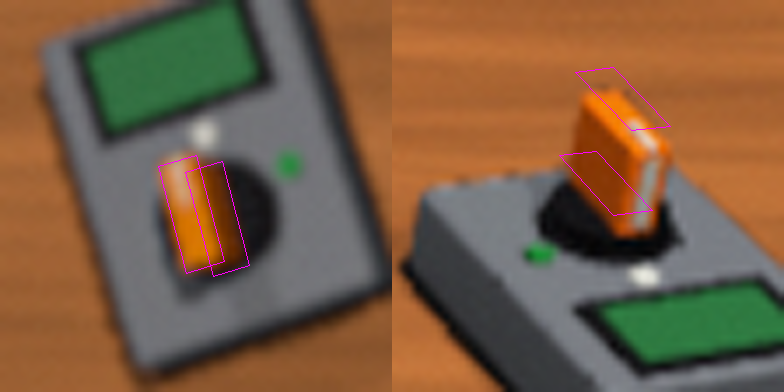

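```bash
python3 - <<'E'
from h import *
a=lambda x,y:((x+.5)*34/390-.5+136,(y+.5)*34/390-.5+240)
b=lambda x,y:((x-390+.5)*40/390-.5+416,(y+.5)*40/390-.5+176)
print(two(a(208,47),b(643,325)),two(a(348,98),b(498,295)))
g=lambda x,y:((x+.5)/7-.5+125,(y+.5)/7-.5+225)
s=lambda x,y:((x-392+.5)/7-.5+406,(y+.5)/7-.5+170)
# skirt top disc centre in scene/top ; screen corners
print("screen",two(g(103,140),s(785,283)),two(g(268,82),s(640,372)),two(g(75,50),s(0,0)))
print("bar corners", two(g(160,166),s(668,145)),two(g(182,272),s(622,92)),two(g(197,155),s(633,150)),two(g(222,262),s(582,97)))
S=cv2.imread("pics/scene0.png"); T=cv2.imread("pics/top0.png")
cv2.imwrite("pics/h.png",np.hstack([cv2.resize(T[215:282,128:186],(400,462),interpolation=cv2.INTER_CUBIC),cv2.resize(S[178:245,402:480],(400,344),interpolation=cv2.INTER_CUBIC)[:,:].copy() if 0 else cv2.copyMakeBorder(cv2.resize(S[178:245,402:480],(400,344),interpolation=cv2.INTER_CUBIC),0,118,0,0,cv2.BORDER_CONSTANT)]))
E
```

```text
(array([470.08847465, 286.91878475,  43.79448153]), np.float64(1.2993059612146722)) (array([456.44795979, 250.10219787,  42.82663554]), np.float64(0.7838909925142931))
screen (array([468.53417633, 335.73212414,  41.14680896]), np.float64(7.317950803639635)) (array([496.19349074, 276.77112247,  14.74445645]), np.float64(16.290261035285965)) (array([498.39296909, 153.805983  , 214.40881928]), np.float64(256.7147962245028))
bar corners (array([452.65497675, 290.79654221,  91.90907222]), np.float64(1.1266098589889035)) (array([408.88727317, 281.4792652 ,  89.58808376]), np.float64(0.20941977335006645)) (array([457.21359507, 276.37481506,  91.57535696]), np.float64(0.33358355404951534)) (array([412.92647883, 265.42111611,  88.86080749]), np.float64(0.6536271617461149))
```

View pics/h.png

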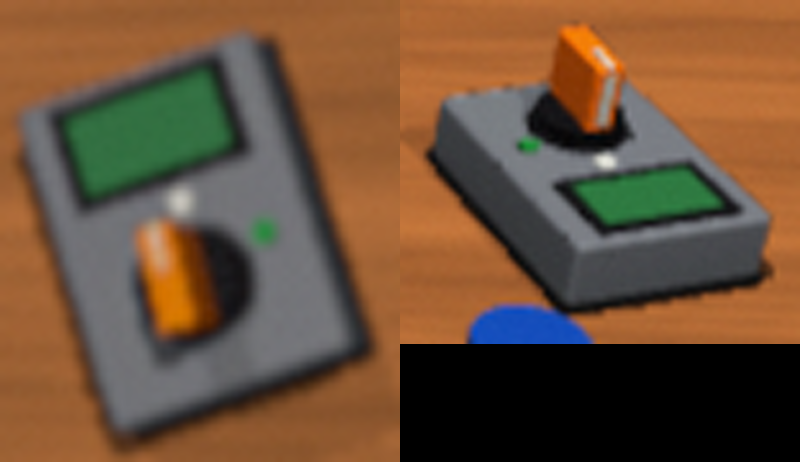

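The numbers so far:

| Item | Position (mm) | Yaw |
|---|---|---|
| Selector axis | about (435, 278) | 16° |
| Probe | about (467, -305) | 10° |
| Sticker | (620.5, -33.7, 69) | plank frame -6.8°, low edge towards the robot |

The tool can only point down. I'll get the probe's 0.31 rad tilt by pivoting it between the pads against the cradle hole's rim.

```bash
cat >> h.py <<'E'
def tool():
    s=status.state(); M=R.from_euler("xyz",s["ee_rot"],degrees=True).as_matrix(); return s,s["ee_pos"],M
def plan(target,jaw_yaw=None):
    """world TCP target -> shift in tool axes (cm), turn (rad) ; jaw_yaw = desired heading of tool y (deg), mod 180"""
    s,p,M=tool(); d=M.T@(np.asarray(target,float)-p)/10
    y=np.degrees(np.arctan2(M[1,1],M[0,1])); out=None
    if jaw_yaw is not None: # turn about tool x (down) positive = clockwise
        t=-(jaw_yaw-y); t=(t+90)%180-90; out=np.radians(t)
    print("pos",p.round(2),"jaw",round(y,2),"q6",s["qpos"][5].round(1),"F",s["force"].round(2),"tq",s["torque"].round(3),"w",round(s["gripper_width"],2),"t",round(s["time_s"],2))
    print("shift cm",d.round(3),"turn",None if out is None else (round(out,3),"or",round(out-np.sign(out)*np.pi,3)))
E
python3 - <<'E'
from h import *
s,p,M=tool(); print(M.round(4))
g=lambda x,y:((x+.5)/7-.5+125,(y+.5)/7-.5+225)
# better bar yaw/centre for heights 92..100
for z in(92,100): print(z,onz("top",g(190,213),z))
plan((434,278,190),106)
E
```

```text
[[-7.000e-04  4.447e-01 -8.957e-01]
 [ 1.400e-03 -8.957e-01 -4.447e-01]
 [-1.000e+00 -1.600e-03 -0.000e+00]]
92 [433.1076978  278.17208029  92.        ]
100 [432.62674488 275.81753625 100.        ]
pos [ 255.52 -514.75  291.49] jaw -63.6 q6 -1.1 F [ 0.32 -0.41 -0.2 ] tq [-0.017  0.023 -0.015] w 91.15 t 0.1
shift cm [ 10.25  -63.054 -51.236] turn (np.float64(0.182), 'or', np.float64(-2.96))
```

Emit:
move_arm:
  moves:
    - [[2, -63.1, -51.2], -2.96, 1]
    - [[2, -63.1, -51.2], -2.96, 1]
    - [[2, -63.1, -51.2], -2.96, 1]
    - [[2, -63.1, -51.2], -2.96, 1]
    - [[2, -63.1, -51.2], -2.96, 1]
    - [[2, -63.1, -51.2], -2.96, 1]
    - [[2, -63.1, -51.2], -2.96, 1]
    - [[2, -63.1, -51.2], -2.96, 1]
    - [[2, -63.1, -51.2], -2.96, 1]
    - [[2, -63.1, -51.2], -2.96, 1]
    - [[2, -63.1, -51.2], -2.96, 1]
    - [[2, -63.1, -51.2], -2.96, 1]
    - [[2, -63.1, -51.2], -2.96, 1]
    - [[2, -63.1, -51.2], -2.96, 1]
    - [[2, -63.1, -51.2], -2.96, 1]
    - [[2, -63.1, -51.2], -2.96, 1]
    - [[2, -63.1, -51.2], -2.96, 1]
    - [[2, -63.1, -51.2], -2.96, 0.2]
    - [[2, -63.1, -51.2], -2.96, 0.2]

```text
time_s: 2.48
ee_pos: [433.7, 277.7, 272.2]
ee_rot: [-128.6, 90.0, -112.7]
force: [0.2, -0.6, 0.4]
gripper_width: 73.8
```

```bash
python3 - <<'E'
from h import *
T=viewer.grab_frame("top");S=viewer.grab_frame("scene")
cv2.imwrite("pics/i.png",np.hstack([cv2.resize(T[205:295,110:200],(390,390)),cv2.resize(S[130:220,395:485],(390,390))])[:,:,::-1])
plan((434,278,142),106)
for p in((434,278,82),):print(proj("top",p),proj("scene",p))
E
```

```text
pos [433.71 277.76 272.24] jaw 105.95 q6 -74.6 F [ 0.19  0.18 -0.48] tq [ 0.101 -0.141  0.072] w 66.14 t 2.58
shift cm [13.024  0.015  0.034] turn (np.float64(-0.001), 'or', np.float64(3.141))
[152.77955727 254.89084511] [438.30611479 189.68180283]
```

View pics/i.png

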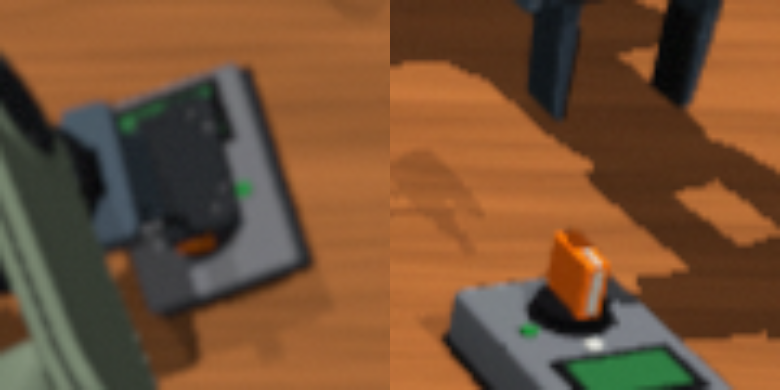

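Emit:
move_arm:
  moves:
    - [[6, 0, 0], 0, 0.1]
    - [[11, 0, 0], 0, 0]
    - [[13, 0, 0], 0, 0]
    - [[13, 0, 0], 0, 0]
    - [[13, 0, 0], 0, -0.4]
    - [[13, 0, 0], 0, -1]
    - [[13, 0, 0], 0, -1]
    - [[13, 0, 0], 0, -1]
    - [[13, 0, 0], 0, -1]
    - [[13, 0, 0], 0, -1]
  force: 20

```text
time_s: 3.82
ee_pos: [433.9, 278.3, 142.6]
ee_rot: [36.7, 89.9, 52.7]
force: [-0.6, 3.5, 3.1]
gripper_width: 15.8
```

```bash
python3 - <<'E'
from h import *
S=viewer.grab_frame("scene")
cv2.imwrite("pics/j.png",cv2.resize(S[140:230,395:485],(540,540))[:,:,::-1])
plan((434,278,135),106)
E
```

```text
pos [433.95 278.31 142.53] jaw 105.98 q6 -74.6 F [-1.55  3.86  2.64] tq [ 0.825  0.039 -0.019] w 15.7 t 3.88
shift cm [ 0.753 -0.032 -0.005] turn (np.float64(-0.0), 'or', np.float64(3.141))
```

View pics/j.png

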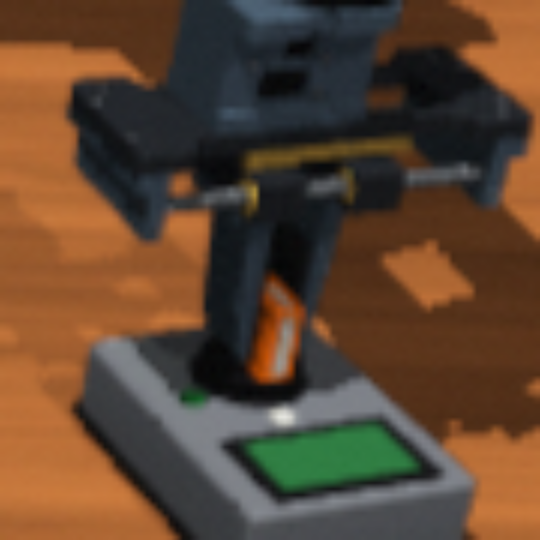

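Emit:
move_arm:
  moves:
    - [[0.2, 0, 0], 0, -1]
    - [[0.4, 0, 0], 0, -1]
    - [[0.6, 0, 0], 0, -1]
    - [[0.65, 0, 0], 0, -1]
    - [[0.65, 0, 0], 0, -1]
  force: 30

```text
time_s: 4.5
ee_pos: [434.0, 278.3, 136.1]
ee_rot: [38.2, 89.9, 54.2]
force: [-2.0, 4.1, 6.7]
gripper_width: 15.9
```

```bash
python3 - <<'E'
from h import *
plan((434,278,135),106)
E
```

```text
pos [433.97 278.29 136.14] jaw 105.98 q6 -74.6 F [-2.04  4.11  6.73] tq [0.979 0.228 0.024] w 15.92 t 4.5
shift cm [ 0.114 -0.029 -0.005] turn (np.float64(-0.0), 'or', np.float64(3.141))
```

Emit:
move_arm:
  moves:
    - [[0.65, 0.1, 0], 0.15, -1]
    - [[0.65, 0.1, 0], 0.3, -1]
    - [[0.65, 0.1, 0], 0.45, -1]
    - [[0.65, 0.1, 0], 0.6, -1]
    - [[0.65, 0.1, 0], 0.75, -1]
    - [[0.65, 0.1, 0], 0.9, -1]
    - [[0.65, 0.1, 0], 1.05, -1]
    - [[0.65, 0.1, 0], 1.2, -1]
    - [[0.65, 0.1, 0], 1.2, -1]
    - [[0.65, 0.1, 0], 1.2, -1]

```text
time_s: 5.75
ee_pos: [435.3, 280.7, 133.4]
ee_rot: [92.8, 89.5, 40.0]
force: [-5.0, 5.9, 28.9]
gripper_width: 15.9
```

```bash
python3 - <<'E'
from h import *
S=viewer.grab_frame("scene")
cv2.imwrite("pics/k.png",cv2.resize(S[140:230,395:485],(540,540))[:,:,::-1])
plan((434,279,142),36)
E
```

```text
pos [435.22 280.72 133.44] jaw 37.21 q6 -5.8 F [-5.37  3.96 28.57] tq [ 0.703  0.84  -0.005] w 16.36 t 5.8
shift cm [-0.857 -0.194  0.062] turn (np.float64(0.021), 'or', np.float64(-3.12))
```

View pics/k.png

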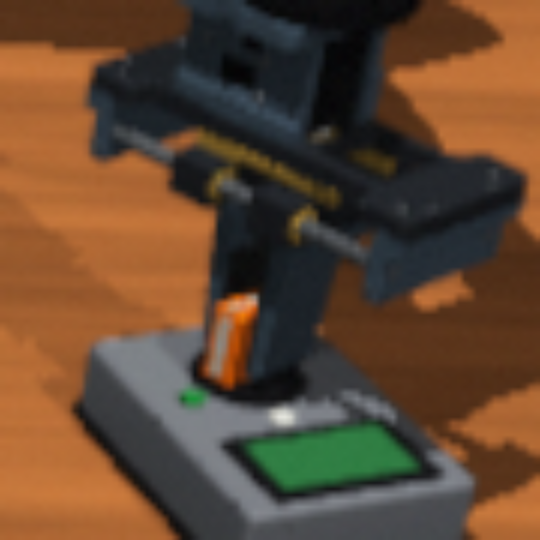

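The shifts are counted from the pose commanded when the call began, so that call pressed too hard (29 N), though still within limits. The turn itself went through: 68.8°, with no torque at the stop. Now I'll raise the selector, then release it.

Emit:
move_arm:
  moves:
    - [[-0.4, 0, 0], 0, -1]
    - [[-0.8, 0, 0], 0, -1]
    - [[-1.1, 0, 0], 0, -1]
    - [[-1.3, 0, 0], 0, -1]
    - [[-1.35, 0, 0], 0, -1]
    - [[-1.35, 0, 0], 0, -1]

```text
time_s: 6.55
ee_pos: [435.2, 280.7, 141.0]
ee_rot: [97.4, 89.7, 44.7]
force: [5.3, 11.4, -15.2]
gripper_width: 15.9
```

```bash
python3 - <<'E'
from h import *
plan((434,279,142),36)
E
```

```text
pos [435.24 280.7  140.99] jaw 37.21 q6 -5.8 F [  5.26  11.36 -15.25] tq [ 2.034 -1.214 -0.033] w 15.93 t 6.55
shift cm [-0.103 -0.201  0.061] turn (np.float64(0.021), 'or', np.float64(-3.121))
```

Emit:
move_arm:
  moves:
    - [[-1.25, 0, 0], 0, -1]
    - [[-1.25, 0, 0], 0, -0.6]
    - [[-1.25, 0, 0], 0, -0.3]
    - [[-1.25, 0, 0], 0, 0]
    - [[-1.25, 0, 0], 0, 0]
    - [[-5, 0, 0], 0, 0]
    - [[-11, 0, 0], 0, 0.3]
    - [[-15, 0, 0], 0, 0.3]
    - [[-15, 0, 0], 0, 0.3]
    - [[-15, 0, -8], 0, 0.3]
    - [[-15, 0, -12], 0, 0.3]
    - [[-15, 0, -12], 0, 0.3]

```text
time_s: 8.05
ee_pos: [358.3, 376.0, 291.2]
ee_rot: [-91.4, 89.8, -143.8]
force: [0.8, -0.6, -0.1]
gripper_width: 59.0
```

```bash
python3 - <<'E'
from h import *
T=viewer.grab_frame("top");S=viewer.grab_frame("scene")
cv2.imwrite("pics/l.png",np.hstack([cv2.resize(T[205:295,110:200],(390,390)),cv2.resize(S[155:225,400:470],(390,390))])[:,:,::-1])
plan((467.3,-304.7,290),100)
E
```

```text
pos [360.2  373.94 291.5 ] jaw 37.33 q6 7.5 F [-0.42  0.03 -0.22] tq [-0.    -0.166 -0.028] w 59.61 t 8.15
shift cm [  0.308 -32.64   60.455] turn (np.float64(-1.094), 'or', np.float64(2.048))
```

View pics/l.png

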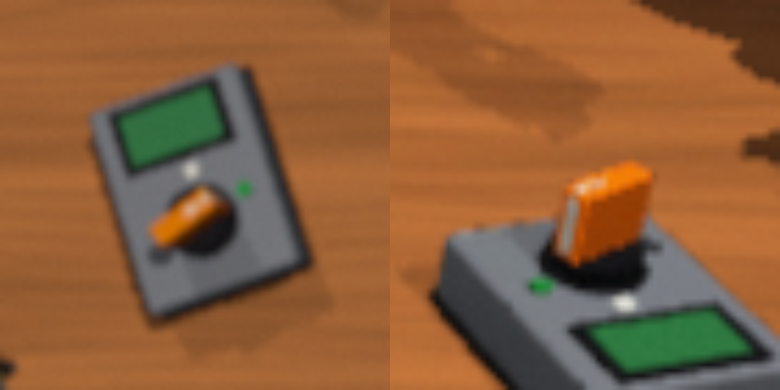

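```bash
python3 - <<'E'
from h import *
c=lambda x,y:((x+.5)*38/390-.5+332,(y+.5)*38/390-.5+224)
d=lambda x,y:((x-390+.5)*40/289-.5+206,(y+.5)*54/390-.5+170)
for a,b in(((55,100),(628,248)),((288,55),(450,250)),((337,292),(458,165)),((108,338),(620,155))): print(two(c(*a),d(*b)))
plan((467.3,-304.9,290),-79.8)
E
```

```text
(array([ 496.07729279, -265.2549108 ,   46.63152632]), np.float64(0.44184053043094657))
(array([ 508.18627422, -332.7633941 ,   49.90170206]), np.float64(1.800708174724515))
(array([ 439.23627055, -346.42264891,   45.74735777]), np.float64(0.21127399097768748))
(array([ 426.71032478, -280.85011299,   46.06670209]), np.float64(3.2998444483834746))
pos [360.2  373.94 291.5 ] jaw 37.33 q6 7.5 F [-0.42  0.03 -0.22] tq [-0.    -0.166 -0.028] w 59.61 t 8.15
shift cm [  0.308 -32.652  60.471] turn (np.float64(-1.097), 'or', np.float64(2.044))
```

Emit:
move_arm:
  moves:
    - [[0, -32.7, 60.5], 2.05, 0.3]
    - [[0, -32.7, 60.5], 2.05, 0.3]
    - [[0, -32.7, 60.5], 2.05, 0.3]
    - [[0, -32.7, 60.5], 2.05, 0.3]
    - [[0, -32.7, 60.5], 2.05, 0.3]
    - [[0, -32.7, 60.5], 2.05, 0.3]
    - [[0, -32.7, 60.5], 2.05, 0.3]
    - [[0, -32.7, 60.5], 2.05, 0.3]
    - [[0, -32.7, 60.5], 2.05, 0.3]
    - [[0, -32.7, 60.5], 2.05, 0.3]
    - [[0, -32.7, 60.5], 2.05, 0.3]
    - [[0, -32.7, 60.5], 2.05, 0.3]
    - [[0, -32.7, 60.5], 2.05, 0.3]
    - [[0, -32.7, 60.5], 2.05, 0.3]
    - [[0, -32.7, 60.5], 2.05, 0.3]
    - [[0, -32.7, 60.5], 2.05, 0.3]

```text
time_s: 10.15
ee_pos: [466.7, -304.4, 293.1]
ee_rot: [130.9, 90.0, -39.3]
force: [-1.1, -0.2, -0.7]
gripper_width: 59.4
```

```bash
python3 - <<'E'
from h import *
plan((467.3,-304.9,147),-79.8)
E
```

```text
pos [ 466.71 -304.42  293.09] jaw -80.14 q6 45.8 F [-1.07 -0.22 -0.69] tq [-0.059 -0.003 -0.008] w 59.36 t 10.15
shift cm [14.609  0.051 -0.045] turn (np.float64(-0.006), 'or', np.float64(3.136))
```

Emit:
move_arm:
  moves:
    - [[6, 0.05, 0], 0, 0.3]
    - [[11, 0.05, 0], 0, 0.3]
    - [[14.8, 0.05, 0], 0, 0]
    - [[14.8, 0.05, 0], 0, 0]
    - [[14.8, 0.05, 0], 0, -0.4]
    - [[14.8, 0.05, 0], 0, -0.6]
    - [[14.8, 0.05, 0], 0, -0.8]
    - [[14.8, 0.05, 0], 0, -0.8]
    - [[14.8, 0.05, 0], 0, -0.8]
  force: 10

```text
time_s: 11.28
ee_pos: [467.8, -306.2, 146.8]
ee_rot: [141.4, 89.8, -28.8]
force: [1.4, 0.9, 6.9]
gripper_width: 29.9
```

```bash
python3 - <<'E'
from h import *
S=viewer.grab_frame("scene")
cv2.imwrite("pics/m.png",cv2.resize(S[130:230,180:270],(540,600))[:,:,::-1])
plan((467.3,-304.9,173),-79.8)
E
```

```text
pos [ 467.76 -306.21  146.82] jaw -80.23 q6 45.8 F [0.29 0.11 6.06] tq [ 0.271 -0.059  0.026] w 30.15 t 11.32
shift cm [-2.619 -0.13   0.014] turn (np.float64(-0.007), 'or', np.float64(3.134))
```

View pics/m.png

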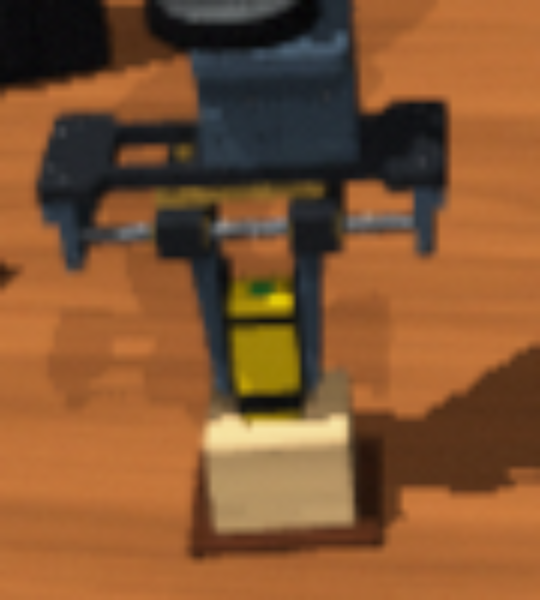

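Gripped at 30 mm width. Next: lift about 28 mm so only the brass tip is still in the hole, then move towards the robot to tilt the probe against the rim.

Emit:
move_arm:
  moves:
    - [[-1, 0, 0], 0, -0.8]
    - [[-2, 0, 0], 0, -0.8]
    - [[-3, 0, 0], 0, -0.8]
    - [[-3, 0, 0], 0, -0.8]
    - [[-3, 0, 0], 0, -0.8]
    - [[-3, 0, 0], 0, -0.8]

```text
time_s: 12.08
ee_pos: [466.4, -305.6, 174.3]
ee_rot: [-37.7, 89.9, 152.1]
force: [-0.3, -0.1, -1.1]
gripper_width: 29.7
```

```bash
python3 - <<'E'
from h import *
S=viewer.grab_frame("scene")
cv2.imwrite("pics/n.png",cv2.resize(S[130:230,180:270],(540,600))[:,:,::-1])
plan((467.3,-304.9,173),-79.8)
E
```

```text
pos [ 466.51 -305.63  174.34] jaw -80.21 q6 45.8 F [ 0.82  0.84 -1.33] tq [0.049 0.029 0.032] w 29.66 t 12.12
shift cm [ 0.134 -0.059 -0.09 ] turn (np.float64(-0.007), 'or', np.float64(3.134))
```

View pics/n.png

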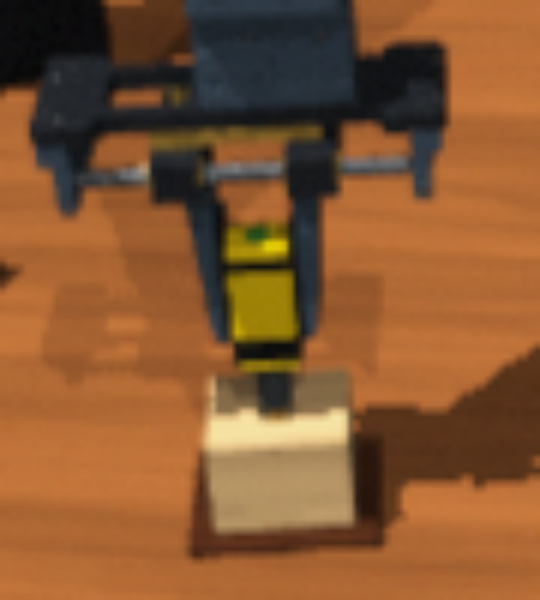

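Emit:
move_arm:
  moves:
    - [[0, 0, 0.3], 0, -0.8]
    - [[0, 0, 0.6], 0, -0.8]
    - [[0, 0, 0.9], 0, -0.8]
    - [[0, 0, 1.2], 0, -0.8]
    - [[0, 0, 1.5], 0, -0.8]
    - [[0, 0, 1.8], 0, -0.8]
    - [[0, 0, 2.1], 0, -0.8]
    - [[0, 0, 2.4], 0, -0.8]
    - [[0, 0, 2.4], 0, -0.8]

```text
time_s: 13.25
ee_pos: [442.7, -309.9, 174.8]
ee_rot: [17.1, 90.0, -153.2]
force: [2.3, 0.2, -3.1]
gripper_width: 30.1
```

```bash
python3 - <<'E'
from h import *
S=viewer.grab_frame("scene")
cv2.imwrite("pics/o.png",cv2.resize(S[130:230,180:270],(540,600))[:,:,::-1])
plan((467.3,-304.9,173),-79.8)
E
```

```text
pos [ 442.75 -309.94  174.81] jaw -80.21 q6 44.0 F [ 2.41  0.8  -0.63] tq [ 0.122 -0.343 -0.033] w 30.03 t 13.3
shift cm [ 0.179 -0.079 -2.505] turn (np.float64(-0.007), 'or', np.float64(3.134))
```

View pics/o.png

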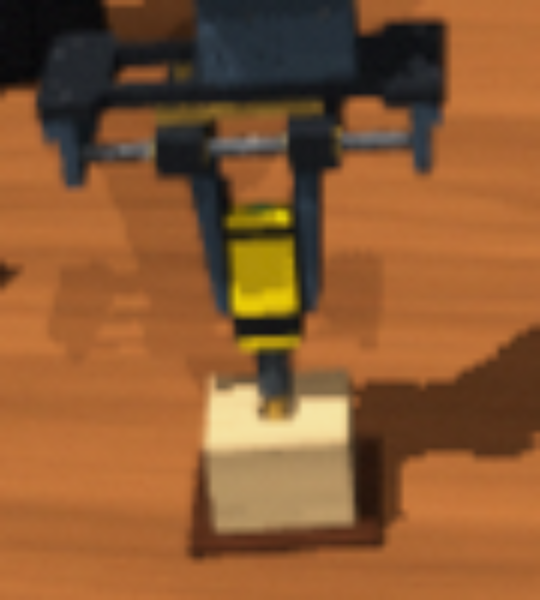

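Emit:
move_arm:
  moves:
    - [[0, 0, 0], 0, -0.8]
    - [[0, 0, 0], 0, -0.8]
    - [[-1.5, 0, 0], 0, -0.8]
    - [[-3, 0, 0], 0, -0.8]
    - [[-5, 0, 0], 0, -0.8]
    - [[-8, 0, 0], 0, -0.8]
    - [[-8, 0, 0], -0.18, -0.8]
    - [[-8, 0, 0], -0.36, -0.8]
    - [[-8, 0, 0], -0.54, -0.8]
    - [[-8, 0, 0], -0.72, -0.8]
    - [[-8, 0, 0], -0.9, -0.8]
    - [[-8, 0, 0], -1.08, -0.8]
    - [[-8, 0, 0], -1.26, -0.8]
    - [[-8, 0, 0], -1.44, -0.8]
    - [[-8, 0, 0], -1.65, -0.8]
    - [[-8, 0, 0], -1.65, -0.8]
    - [[-8, 0, 0], -1.65, -0.8]
  force: 30

```text
time_s: 15.42
ee_pos: [443.0, -309.9, 255.4]
ee_rot: [25.0, 89.9, -50.8]
force: [0.3, -0.1, -1.8]
gripper_width: 29.9
```

```bash
python3 - <<'E'
from h import *
S=viewer.grab_frame("scene");T=viewer.grab_frame("top")
cv2.imwrite("pics/p.png",cv2.resize(S[100:200,180:270],(720,800),interpolation=cv2.INTER_CUBIC)[150:750,:,::-1])
cv2.imwrite("pics/p_full.png",S[:,:,::-1])
plan((467.3,-304.9,173),-79.8)
s,p,M=tool();print(proj("scene",p+M[:,0]*60),M[:,2])
E
```

```text
pos [ 443.02 -309.8   255.09] jaw 14.23 q6 -50.4 F [-0.5   0.27 -1.61] tq [-0.026 -0.138  0.018] w 30.24 t 15.53
shift cm [8.21  2.473 0.119] turn (np.float64(-1.5), 'or', np.float64(1.641))
[222.07376962 146.50224186] [ 2.45858086e-01 -9.69305760e-01  3.80540166e-04]
```

View pics/p.png

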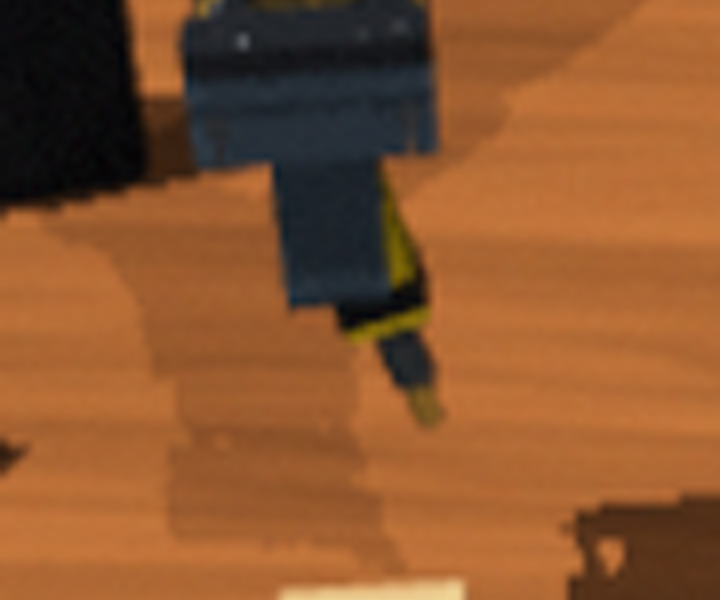

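```bash
cat >> h.py <<'E'
def inplane(uv):
    s,p,M=tool(); g=p+M[:,0]*60; n=M[:,1]; e,d=ray("scene",uv); q=e+d*(n@(g-e))/(n@d); r=q-g
    return np.array([-(M[:,2]@r), r[2]])  # (toward tip side, up) from grasp point
E
python3 - <<'E'
from h import *
px=lambda x,y:((x+.5)/8-.5+180,(y+150+.5)/8-.5+100)
P={k:inplane(px(*v)) for k,v in dict(tip=(431,422),neckbot=(415,387),necktop=(400,337),hl=(345,340),hr=(428,318),tipbase=(417,388)).items()}
for k,v in P.items(): print(k,v.round(1))
f=lambda a,b:np.degrees(np.arctan2(*( (P[b]-P[a])*[1,-1])))
print("neck->tip",f("necktop","tip"),"underside",np.degrees(np.arctan2(*(P["hr"]-P["hl"])[::-1])),np.linalg.norm(P["hr"]-P["hl"]))
print("len",np.linalg.norm(P["tip"]-P["necktop"]))
u=px(375,250); e1=px(383,170)
print("pivot->tip",np.degrees(np.arctan2(P["tip"][0],-P["tip"][1])),np.linalg.norm(P["tip"]))
# right handle edge
a,b=inplane(px(384,170)),inplane(px(427,285)); print("edge",np.degrees(np.arctan2(b[0]-a[0],a[1]-b[1])))
E
```

```text
tip [ 24.4 -77.6]
neckbot [ 20.  -63.3]
necktop [ 16.5 -43.6]
hl [ -2.4 -43.1]
hr [ 26.7 -37.1]
tipbase [ 20.7 -63.8]
neck->tip 13.135500430030719 underside 11.512490574450053 29.684493683970143
len 34.935645321911935
pivot->tip 17.475822643738912 81.33365923130033
edge 13.957901216117403
```

Seen side-on, the tilt reads about 13°, while pivot-to-tip suggests 17.5°. The target is 17.8°. I'll bring the probe closer to the camera to measure it better.

Emit:
move_arm:
  moves:
    - [[0, 21.4, -7], 0.04, -0.8]
    - [[0, 21.4, -7], 0.04, -0.8]
    - [[0, 21.4, -7], 0.04, -0.8]
    - [[0, 21.4, -7], 0.04, -0.8]
    - [[0, 21.4, -7], 0.04, -0.8]
    - [[0, 21.4, -7], 0.04, -0.8]

```text
time_s: 16.27
ee_pos: [632.5, -189.2, 254.4]
ee_rot: [-94.3, 89.9, -172.3]
force: [1.0, 0.4, -1.3]
gripper_width: 29.8
```

```bash
python3 - <<'E'
from h import *
S=viewer.grab_frame("scene");T=viewer.grab_frame("top")
s,p,M=tool();g=proj("scene",p+M[:,0]*60);print(p,g)
x0,y0=int(g[0])-45,int(g[1])-30; print(x0,y0)
cv2.imwrite("pics/q_full.png",S[:,:,::-1])
cv2.imwrite("pics/q.png",cv2.resize(np.ascontiguousarray(S[y0:y0+75,x0:x0+90,::-1]),(720,600),interpolation=cv2.INTER_CUBIC))
E
```

```text
[ 632.15376034 -189.79404253  254.84429044] [253.81285471 183.01437714]
208 153
```

View pics/q.png

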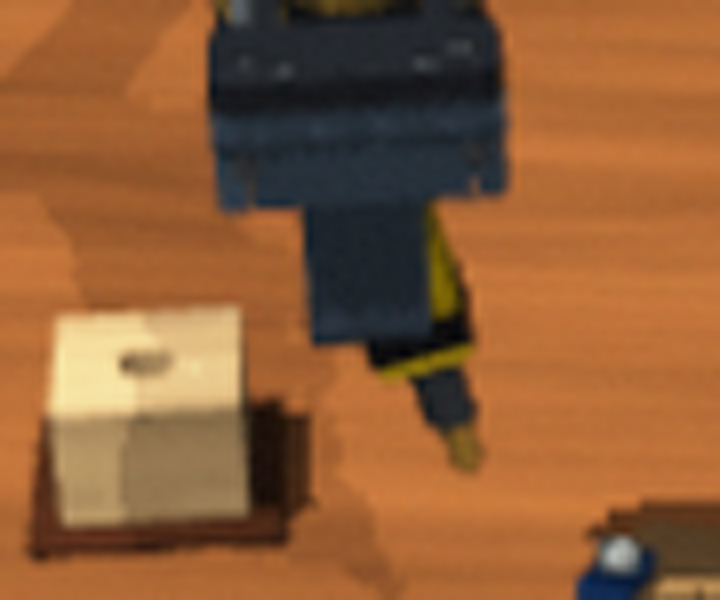

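```bash
cat >> h.py <<'E'
def inpl(uv,off=0.):
    s,p,M=tool(); g=p+M[:,0]*60; n=M[:,1]*np.sign(M[0,1]); e,d=ray("scene",uv); q=e+d*(n@(g+n*off-e))/(n@d); r=q-g
    return np.array([-(M[:,2]@r), r[2]])
E
python3 - <<'E'
from h import *
px=lambda x,y:((x+.5)/8-.5+208,(y+.5)/8-.5+153)
tip=inpl(px(469,468));tb=inpl(px(458,430));nt=inpl(px(440,373))
hl,hr=inpl(px(378,378),15),inpl(px(474,352),15);e0=inpl(px(431,208),15);e1=inpl(px(471,325),15)
an=lambda a,b:np.degrees(np.arctan2(b[0]-a[0],a[1]-b[1]))
print("tip",tip,"tb",tb,"nt",nt,"neck-tip",an(nt,tip),an(nt,tb),np.linalg.norm(tip-nt))
print("hl",hl,"hr",hr,"und",np.degrees(np.arctan2(hr[1]-hl[1],hr[0]-hl[0])),np.linalg.norm(hr-hl),"edge",an(e0,e1),e0,e1)
m=(hl+hr)/2; print("undermid->tip",an(m,tip),np.linalg.norm(tip-m),m)
S=cv2.imread("pics/q_full.png"); h=cv2.cvtColor(S,cv2.COLOR_BGR2HSV)[153:228,208:298]
m=cv2.inRange(h,(90,40,0),(130,255,110)); 
for r in range(44,62): print(r+153, "".join("#" if v else "." for v in m[r,44:66]), h[r,44:66,0][:0])
E
```

```text
tip [ 25.41781976 -79.96189899] tb [ 22.67933248 -66.05704444] nt [ 18.20262609 -45.54554637] neck-tip 11.840260831031568 12.311936582291914 35.16453251838281
hl [ -0.27526319 -36.50911476] hr [ 28.00011445 -29.80872092] und 13.33142671190644 29.058428352673086 edge 13.875834420866846 [17.75786311 18.83713798] [ 27.49893342 -20.59601484]
undermid->tip 13.868650843077491 48.20836211305477 [ 13.86242563 -33.15891784]
197 ...................... []
198 ...................... []
199 ...................... []
200 ...................... []
201 ...................... []
202 ...................... []
203 ...................... []
204 ...................... []
205 ...................... []
206 ...................... []
207 ...................... []
208 ...................... []
209 ...................... []
210 ...................... []
211 ...................... []
212 ...................... []
213 ...................... []
214 ...................... []
```

The closer picture is consistent: tilt about 13.6°, with the handle about 6 mm off the pads' middle. It needs about 4.3° more. I'll push the tip against the outer face of its own cradle.

```bash
python3 - <<'E'
from h import *
plan((491.7,-301.6,254),-80.2)
E
```

```text
pos [ 632.15 -189.79  254.84] jaw 11.95 q6 -29.6 F [ 0.18  0.36 -1.73] tq [-0.008 -0.105 -0.017] w 29.96 t 16.38
shift cm [  0.096 -16.056   8.031] turn (np.float64(-1.533), 'or', np.float64(1.608))
```

Emit:
move_arm:
  moves:
    - [[0, -16.1, 8], 1.61, -0.8]
    - [[0, -16.1, 8], 1.61, -0.8]
    - [[0, -16.1, 8], 1.61, -0.8]
    - [[0, -16.1, 8], 1.61, -0.8]
    - [[0, -16.1, 8], 1.61, -0.8]
    - [[0, -16.1, 8], 1.61, -0.8]
    - [[0, -16.1, 8], 1.61, -0.8]
    - [[0, -16.1, 8], 1.61, -0.8]
    - [[0, -16.1, 8], 1.61, -0.8]
    - [[0, -16.1, 8], 1.61, -0.8]
    - [[2, -16.1, 8], 1.61, -0.8]
    - [[5, -16.1, 8], 1.61, -0.8]
    - [[7.5, -16.1, 8], 1.61, -0.8]
    - [[7.5, -16.1, 8], 1.61, -0.8]
    - [[7.5, -16.1, 8], 1.61, -0.8]

```text
time_s: 18.25
ee_pos: [492.6, -301.4, 180.9]
ee_rot: [135.4, 89.9, -34.7]
force: [-0.1, -0.3, -0.9]
gripper_width: 29.9
```

```bash
python3 - <<'E'
from h import *
S=viewer.grab_frame("scene")
cv2.imwrite("pics/r.png",cv2.resize(S[130:230,180:270],(540,600))[:,:,::-1])
plan((491.7,-301.6,180),-80.2)
E
```

```text
pos [ 492.8  -301.4   181.22] jaw -80.2 q6 47.6 F [-0.    0.34 -0.14] tq [0.016 0.073 0.003] w 29.61 t 18.3
shift cm [0.122 0.001 0.112] turn (np.float64(-0.0), 'or', np.float64(3.142))
```

View pics/r.png

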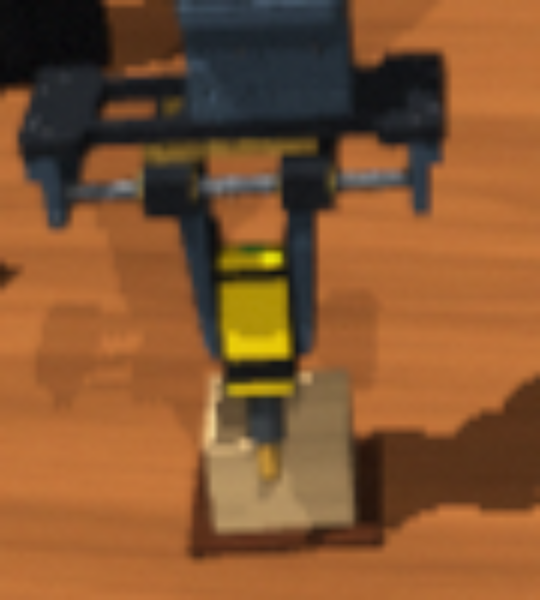

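Emit:
move_arm:
  moves:
    - [[0.2, 0, 0.3], 0, -0.8]
    - [[0.2, 0, 0.6], 0, -0.8]
    - [[0.2, 0, 0.8], 0, -0.8]
    - [[0.2, 0, 0.8], 0, -0.8]
  force: 10

```text
time_s: 18.8
ee_pos: [484.4, -302.2, 178.0]
ee_rot: [151.1, 90.0, -19.1]
force: [-0.1, 0.7, -0.5]
gripper_width: 30.0
```

```bash
python3 - <<'E'
from h import *
plan((491.7,-301.6,180),-80.2)
E
```

```text
pos [ 484.38 -302.24  177.96] jaw -80.23 q6 47.1 F [-0.11  0.74 -0.54] tq [ 0.037 -0.037  0.001] w 29.95 t 18.8
shift cm [-0.204  0.061 -0.732] turn (np.float64(-0.0), 'or', np.float64(3.141))
```

Emit:
move_arm:
  moves:
    - [[0, 0, 0.2], 0, -0.8]
    - [[0, 0, 0.4], 0, -0.8]
    - [[0, 0, 0.4], 0, -0.8]

```text
time_s: 19.18
ee_pos: [480.8, -302.9, 177.9]
ee_rot: [152.0, 89.9, -18.2]
force: [3.2, 0.2, -1.7]
gripper_width: 29.8
```

```bash
python3 - <<'E'
from h import *
plan((491.7,-301.6,180),-80.2)
E
```

```text
pos [ 480.8  -302.93  177.88] jaw -80.22 q6 46.8 F [ 3.17  0.22 -1.73] tq [ 0.18  -0.666 -0.034] w 29.81 t 19.18
shift cm [-0.211  0.054 -1.096] turn (np.float64(-0.0), 'or', np.float64(3.141))
```

Emit:
move_arm:
  moves:
    - [[0, 0, 0.2], 0, -0.8]
    - [[0, 0, 0.4], 0, -0.8]
    - [[0, 0, 0.4], 0, -0.8]

```text
time_s: 19.55
ee_pos: [476.3, -303.6, 177.8]
ee_rot: [45.1, 90.0, -125.1]
force: [2.5, 0.1, -2.1]
gripper_width: 29.8
```

```bash
python3 - <<'E'
from h import *
plan((491.7,-301.6,180),-80.2)
E
```

```text
pos [ 476.32 -303.64  177.82] jaw -80.22 q6 46.6 F [ 2.53  0.06 -2.09] tq [ 0.101 -0.509  0.02 ] w 29.8 t 19.55
shift cm [-0.218  0.06  -1.55 ] turn (np.float64(-0.0), 'or', np.float64(3.141))
```

Emit:
move_arm:
  moves:
    - [[0, 0, 0], 0, -0.8]
    - [[0, 0, -0.5], 0, -0.8]
    - [[-2, 0, -1], 0, -0.8]
    - [[-7, 10, -13], -0.18, -0.8]
    - [[-7.5, 10, -18], -0.36, -0.8]
    - [[-7.5, 10, -18], -0.54, -0.8]
    - [[-7.5, 10, -18], -0.72, -0.8]
    - [[-7.5, 10, -18], -0.9, -0.8]
    - [[-7.5, 10, -18], -1.08, -0.8]
    - [[-7.5, 10, -18], -1.26, -0.8]
    - [[-7.5, 10, -18], -1.44, -0.8]
    - [[-7.5, 10, -18], -1.61, -0.8]
    - [[-7.5, 10, -18], -1.61, -0.8]
    - [[-7.5, 10, -18], -1.61, -0.8]
  force: 30

```text
time_s: 21.3
ee_pos: [670.7, -371.4, 252.4]
ee_rot: [-112.3, 89.9, 169.6]
force: [-0.7, 0.2, -1.8]
gripper_width: 30.2
```

```bash
python3 - <<'E'
from h import *
S=viewer.grab_frame("scene")
s,p,M=tool();g=proj("scene",p+M[:,0]*60);print(p,g,M[:,1])
x0,y0=int(g[0])-45,int(g[1])-30; print(x0,y0)
cv2.imwrite("pics/s_full.png",S[:,:,::-1])
cv2.imwrite("pics/s.png",cv2.resize(np.ascontiguousarray(S[y0:y0+75,x0:x0+90,::-1]),(720,600),interpolation=cv2.INTER_CUBIC))
E
```

```text
[ 670.76523473 -371.45422262  252.45677382] [172.71156944 189.15087417] [ 9.78417059e-01  2.06638216e-01 -8.40565092e-04]
127 159
```

View pics/s.png

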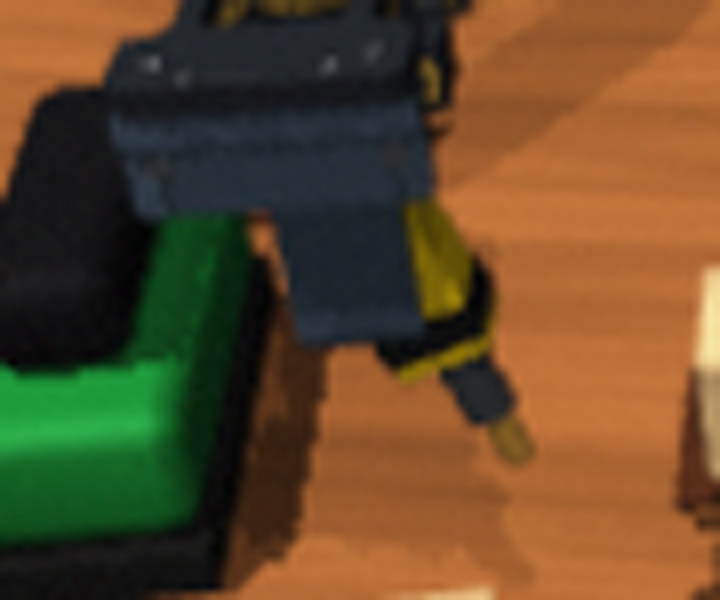

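Emit:
move_arm:
  moves:
    - [[0, 2, -17.6], 0.02, -0.8]
    - [[0, 2, -17.6], 0.02, -0.8]
    - [[0, 2, -17.6], 0.02, -0.8]
    - [[0, 2, -17.6], 0.02, -0.8]
    - [[0, 2, -17.6], 0.02, -0.8]

```text
time_s: 21.98
ee_pos: [653.9, -195.6, 253.1]
ee_rot: [12.0, 89.9, -67.1]
force: [0.5, -0.3, -1.0]
gripper_width: 30.3
```

```bash
python3 - <<'E'
from h import *
S=viewer.grab_frame("scene")
s,p,M=tool();g=proj("scene",p+M[:,0]*60);print(p,g,M[:,1])
x0,y0=int(g[0])-45,int(g[1])-30; print(x0,y0)
cv2.imwrite("pics/t_full.png",S[:,:,::-1])
cv2.imwrite("pics/t.png",cv2.resize(np.ascontiguousarray(S[y0:y0+75,x0:x0+90,::-1]),(720,600),interpolation=cv2.INTER_CUBIC))
E
```

```text
[ 653.95329326 -196.1639571   252.87133005] [249.44012967 188.43235928] [9.82218999e-01 1.87738589e-01 2.45678896e-04]
204 158
```

View pics/t.png

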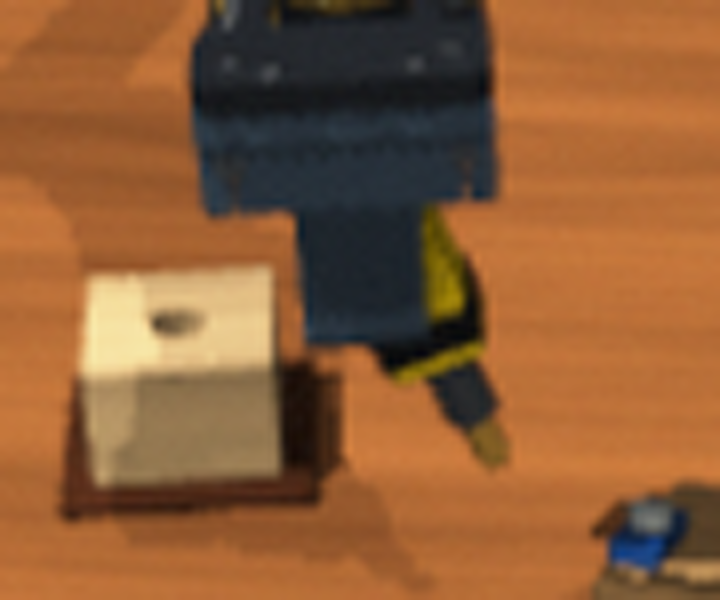

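```bash
python3 - <<'E'
from h import *
px=lambda x,y:((x+.5)/8-.5+204,(y+.5)/8-.5+158)
tip=inpl(px(495,464));nt=inpl(px(456,367));tb=inpl(px(480,422))
hl,hr=inpl(px(394,380),15),inpl(px(485,347),15);e0=inpl(px(436,208),15);e1=inpl(px(480,300),15)
an=lambda a,b:np.degrees(np.arctan2(b[0]-a[0],a[1]-b[1]))
print("tip",tip,"neck-tip",an(nt,tip),an(nt,tb),np.linalg.norm(tip-nt))
print("hl",hl,"hr",hr,"und",np.degrees(np.arctan2(hr[1]-hl[1],hr[0]-hl[0])),np.linalg.norm(hr-hl),"edge",an(e0,e1),e0,e1)
m=(hl+hr)/2; print("undermid->tip",an(m,tip),np.linalg.norm(tip-m),m)
E
```

```text
tip [ 33.2799476  -76.86750334] neck-tip 15.94263069793043 17.3983897308098 36.21037646137431
hl [  5.41702192 -35.73540814] hr [ 31.888648   -26.32958282] und 19.561003301524096 28.09299801242925 edge 19.58731889578981 [20.23357801 20.07939179] [ 31.1414725  -10.57500248]
undermid->tip 17.699200982092506 48.1123723118281 [ 18.65283496 -31.03249548]
```

The tilt is now about 18° (separate estimates 16–19.6°, target 17.8°). Next I'll hover over the sticker with the jaws along the plank's y.

```bash
python3 - <<'E'
from h import *
plan((580,-29,252),-96.8)
E
```

```text
pos [ 653.95 -196.16  252.87] jaw 10.82 q6 -28.5 F [ 0.08  0.14 -1.43] tq [-0.049 -0.086  0.025] w 29.85 t 22.02
shift cm [  0.069  -4.126 -17.808] turn (np.float64(-1.263), 'or', np.float64(1.878))
```

Emit:
move_arm:
  moves:
    - [[-2, -4.1, 0], 0.17, -0.8]
    - [[-2, -4.1, -4], 0.35, -0.8]
    - [[-2, -4.1, -8], 0.53, -0.8]
    - [[-2, -4.1, -12], 0.7, -0.8]
    - [[-2, -4.1, -17.8], 0.88, -0.8]
    - [[-2, -4.1, -17.8], 1.06, -0.8]
    - [[-2, -4.1, -17.8], 1.24, -0.8]
    - [[-2, -4.1, -17.8], 1.42, -0.8]
    - [[-1, -4.1, -17.8], 1.6, -0.8]
    - [[0, -4.1, -17.8], 1.78, -0.8]
    - [[1.5, -4.1, -17.8], 1.88, -0.8]
    - [[2, -4.1, -17.8], 1.88, -0.8]
    - [[2, -4.1, -17.8], 1.88, -0.8]
    - [[2, -4.1, -17.8], 1.88, -0.8]
  force: 40

```text
time_s: 23.78
ee_pos: [580.4, -28.5, 233.3]
ee_rot: [176.8, 89.9, -10.0]
force: [0.3, 0.3, -1.1]
gripper_width: 30.0
```

```bash
python3 - <<'E'
from h import *
S=viewer.grab_frame("scene");T=viewer.grab_frame("top")
cv2.imwrite("pics/u.png",cv2.resize(np.ascontiguousarray(S[165:255,265:385,::-1]),(800,600),interpolation=cv2.INTER_CUBIC))
cv2.imwrite("pics/u_top.png",cv2.resize(np.ascontiguousarray(T[150:240,200:320,::-1]),(800,600),interpolation=cv2.INTER_CUBIC))
plan((580,-29,232),-96.8)
E
```

```text
pos [580.24 -28.29 233.37] jaw -96.81 q6 92.9 F [-0.16  0.32 -2.04] tq [ 0.074  0.059 -0.029] w 29.95 t 23.88
shift cm [0.137 0.074 0.016] turn (np.float64(-0.0), 'or', np.float64(3.141))
```

View pics/u.png

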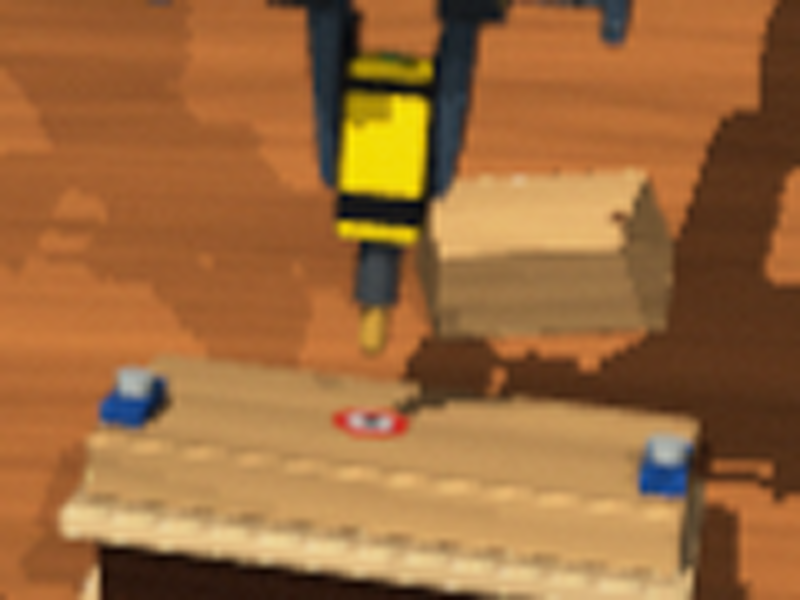

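View pics/u_top.png

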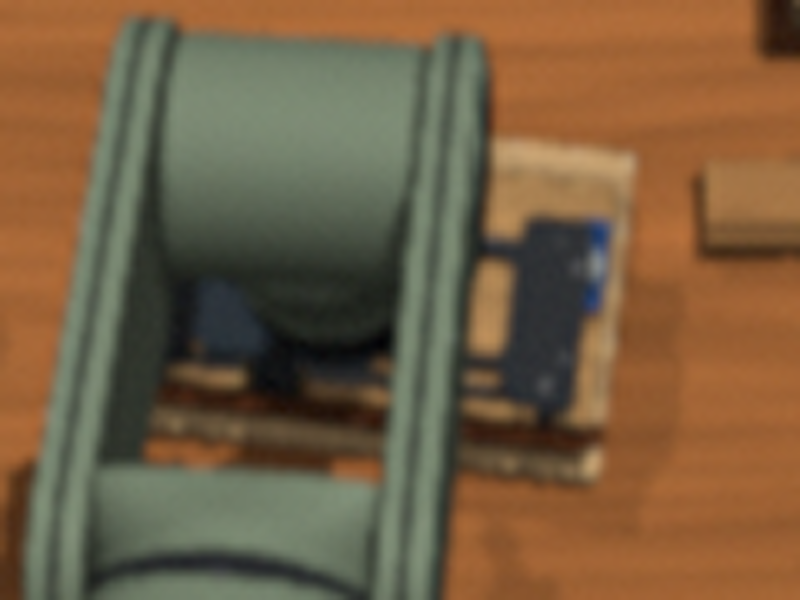

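```bash
cat >> h.py <<'E'
XP=np.array([np.cos(np.radians(-6.8)),np.sin(np.radians(-6.8)),0]);YP=np.array([-XP[1],XP[0],0]);N=np.cos(.31)*np.array([0,0,1])-np.sin(.31)*XP
E
python3 - <<'E'
from h import *
s,p,M=tool(); 
for dx,dz in((33,77),(32,74),(30,77)):
    t=p+np.array([0,0,-60-dz])+XP*dx; print("tip pred",t.round(1),proj("scene",t).round(1))
px=lambda x,y:((x+.5)/6.6667-.5+265,(y+.5)/6.6667-.5+165)
print("tip px",px(373,350),"sticker px",px(371,423), "pred sticker",proj("scene",(620.5,-33.7,69)),proj("scene",(624,-33.7,72)))
# tip on vertical plane through jaw axis is unknown; sight ray at y: 
e,d=ray("scene",px(373,348)); 
for x in(605,610,615,620): print((e+d*(x-e[0])/d[0]).round(1))
e,d=ray("scene",px(371,423))
for x in(615,620,625): print("st",(e+d*(x-e[0])/d[0]).round(1))
E
```

```text
tip pred [613.  -32.2  96.4] [321.3 216.8]
tip pred [612.  -32.1  99.4] [321.4 215.6]
tip pred [610.  -31.8  96.4] [321.5 216.2]
tip px (320.52471987640064, 217.07473712631437) sticker px (320.2247213763931, 228.02468237658812) pred sticker [320.26091224 227.7459882 ] [320.23369371 227.58456846]
[605.  -34.3  91. ]
[610.  -34.2  94.4]
[615.  -34.1  97.8]
[620.  -34.  101.2]
st [615.  -33.9  64.2]
st [620.  -33.8  67.8]
st [625.  -33.7  71.4]
```

Emit:
move_arm:
  moves:
    - [[0.6, 0, -0.2], 0, -0.8]
    - [[1.2, 0, -0.4], 0, -0.8]
    - [[1.7, 0, -0.55], 0, -0.8]
    - [[1.9, 0, -0.6], 0, -0.8]
    - [[1.9, 0, -0.6], 0, -0.8]
    - [[1.9, 0, -0.6], 0, -0.8]

```text
time_s: 24.62
ee_pos: [586.0, -28.9, 213.9]
ee_rot: [174.8, 90.0, -12.0]
force: [-0.9, 0.4, -1.5]
gripper_width: 29.8
```

```bash
python3 - <<'E'
from h import *
S=viewer.grab_frame("scene")
cv2.imwrite("pics/v.png",cv2.resize(np.ascontiguousarray(S[195:240,290:350,::-1]),(800,600),interpolation=cv2.INTER_CUBIC))
plan((580,-29,232),-96.8)
s,p,M=tool();t=p+np.array([0,0,-137])+XP*33; print("tip pred",t.round(1),proj("scene",t).round(1))
E
```

```text
pos [585.91 -28.86 213.97] jaw -96.83 q6 92.9 F [ 0.43  0.49 -1.37] tq [-0.009  0.014  0.004] w 30.1 t 24.68
shift cm [-1.803  0.085  0.584] turn (np.float64(-0.001), 'or', np.float64(3.141))
tip pred [618.7 -32.8  77. ] [320.8 224.7]
```

View pics/v.png

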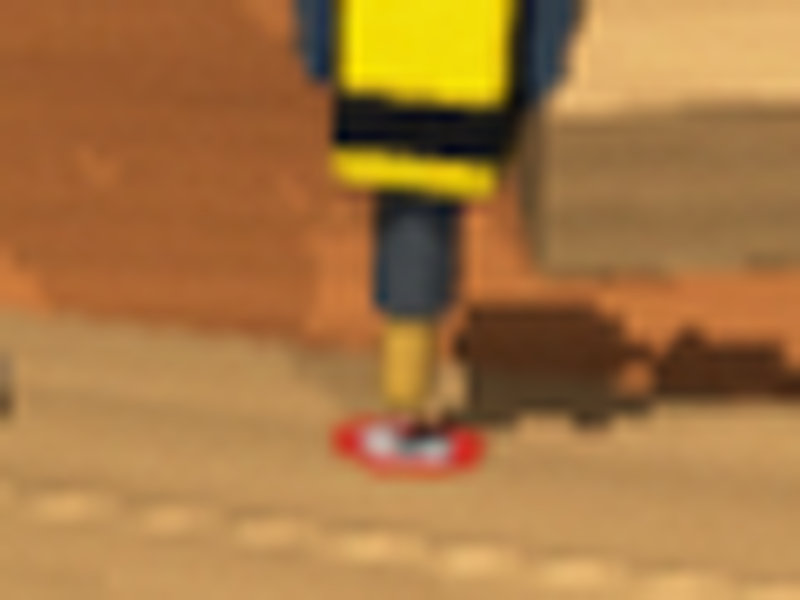

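Emit:
move_arm:
  moves:
    - [[0.2, -0.05, -0.06], 0, -0.8]
    - [[0.4, -0.05, -0.13], 0, -0.8]
    - [[0.55, -0.05, -0.18], 0, -0.8]
    - [[0.55, -0.05, -0.18], 0, -0.8]

```text
time_s: 25.18
ee_pos: [587.7, -28.6, 208.0]
ee_rot: [18.1, 90.0, -168.8]
force: [-0.8, -0.2, -2.3]
gripper_width: 29.8
```

```bash
python3 - <<'E'
from h import *
S=viewer.grab_frame("scene")
cv2.imwrite("pics/w.png",cv2.resize(np.ascontiguousarray(S[195:240,290:350,::-1]),(800,600),interpolation=cv2.INTER_CUBIC))
plan((580,-29,232),-96.8)
s,p,M=tool();print("n-force",s["force"]@N)
E
```

```text
pos [587.72 -28.59 208.16] jaw -96.83 q6 92.9 F [-0.4   0.09 -1.51] tq [ 0.012  0.053 -0.018] w 30.17 t 25.23
shift cm [-2.384  0.132  0.762] turn (np.float64(-0.001), 'or', np.float64(3.141))
n-force -1.3143754482771677
```

View pics/w.png

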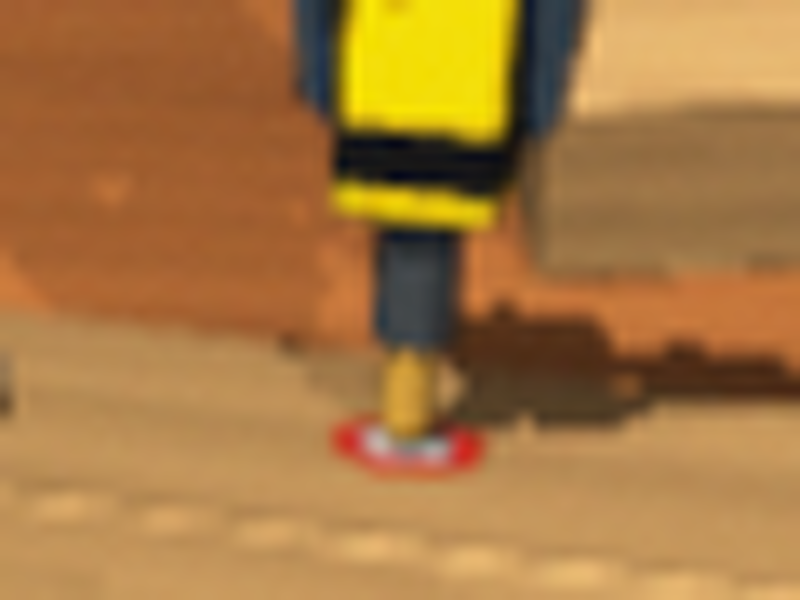

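Emit:
move_arm:
  moves:
    - [[0.1, 0, -0.03], 0, -0.8]
    - [[0.2, 0, -0.06], 0, -0.8]
    - [[0.2, 0, -0.06], 0, -0.8]

```text
time_s: 25.6
ee_pos: [588.4, -28.6, 206.4]
ee_rot: [172.8, 90.0, -14.0]
force: [-0.5, 0.1, -0.4]
gripper_width: 29.6
```

```bash
python3 - <<'E'
from h import *
S=viewer.grab_frame("scene")
cv2.imwrite("pics/x.png",cv2.resize(np.ascontiguousarray(S[195:240,290:350,::-1]),(800,600),interpolation=cv2.INTER_CUBIC))
plan((580,-29,232),-96.8)
s,p,M=tool();print("n-force",s["force"]@N)
E
```

```text
pos [588.38 -28.66 206.45] jaw -96.83 q6 92.9 F [-0.06  0.33 -0.35] tq [ 0.059  0.133 -0.046] w 30.0 t 25.65
shift cm [-2.555  0.133  0.827] turn (np.float64(-0.001), 'or', np.float64(3.141))
n-force -0.30228369194562726
```

View pics/x.png

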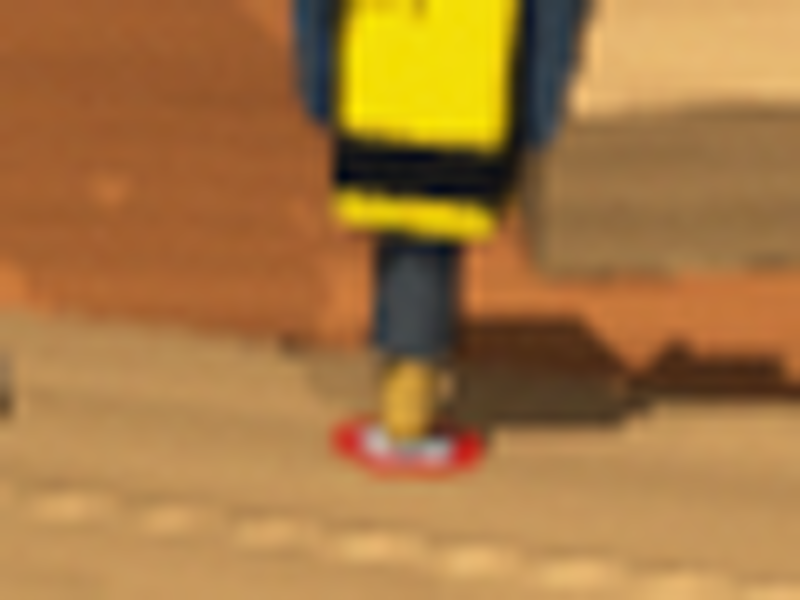

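```bash
python3 - <<'E'
from h import *
S=cv2.imread("pics/scene0.png")
S0=S[:,:,::-1].astype(int)
S1=viewer.grab_frame("scene").astype(int)
for c in (319,320,321):
    print(c,"before",[tuple(S0[r,c]) for r in range(223,234)])
    print(c,"now   ",[tuple(S1[r,c]) for r in range(223,234)])
h=cv2.cvtColor(S[:,:,::-1].copy(),cv2.COLOR_RGB2HSV)[215:240,305:335]
m=cv2.inRange(h,(0,130,100),(6,255,255))|cv2.inRange(h,(172,130,100),(180,255,255))
pts=cv2.findNonZero(m); print(cv2.fitEllipse(cv2.convexHull(pts)),cv2.boundingRect(pts))
print(proj("scene",(620.5,-33.7,69)+XP*14)-proj("scene",(620.5,-33.7,69)-XP*14))
E
```

```text
319 before [(np.int64(176), np.int64(133), np.int64(80)), (np.int64(178), np.int64(135), np.int64(80)), (np.int64(186), np.int64(140), np.int64(84)), (np.int64(194), np.int64(123), np.int64(92)), (np.int64(166), np.int64(118), np.int64(112)), (np.int64(164), np.int64(143), np.int64(136)), (np.int64(192), np.int64(108), np.int64(99)), (np.int64(192), np.int64(108), np.int64(67)), (np.int64(188), np.int64(143), np.int64(86)), (np.int64(190), np.int64(144), np.int64(86)), (np.int64(189), np.int64(142), np.int64(84))]
319 now    [(np.int64(179), np.int64(133), np.int64(50)), (np.int64(205), np.int64(154), np.int64(58)), (np.int64(206), np.int64(155), np.int64(59)), (np.int64(208), np.int64(156), np.int64(58)), (np.int64(181), np.int64(139), np.int64(62)), (np.int64(174), np.int64(140), np.int64(117)), (np.int64(199), np.int64(112), np.int64(103)), (np.int64(199), np.int64(112), np.int64(69)), (np.int64(197), np.int64(150), np.int64(92)), (np.int64(200), np.int64(151), np.int64(92)), (np.int64(197), np.int64(149), np.int64(91))]
320 before [(np.int64(176), np.int64(132), np.int64(79)), (n
[... 1462 characters left out ...]
90), np.int64(142), np.int64(85))]
321 now    [(np.int64(184), np.int64(136), np.int64(52)), (np.int64(181), np.int64(134), np.int64(52)), (np.int64(178), np.int64(132), np.int64(51)), (np.int64(177), np.int64(131), np.int64(51)), (np.int64(147), np.int64(106), np.int64(43)), (np.int64(147), np.int64(138), np.int64(121)), (np.int64(190), np.int64(115), np.int64(108)), (np.int64(200), np.int64(108), np.int64(64)), (np.int64(196), np.int64(150), np.int64(90)), (np.int64(199), np.int64(152), np.int64(92)), (np.int64(199), np.int64(151), np.int64(93))]
((15.035966873168945, 12.849102973937988), (3.6363673210144043, 10.504387855529785), 96.32047271728516) (10, 12, 11, 3)
[-1.83260699  6.54842587]
```

Emit:
move_arm:
  moves:
    - [[-0.15, 0, 0], 0, -0.8]
    - [[-0.2, 0, -0.1], 0, -0.8]
    - [[-0.1, 0, -0.14], 0, -0.8]
    - [[0.1, 0, -0.19], 0, -0.8]
    - [[0.3, 0, -0.25], 0, -0.8]
    - [[0.45, 0, -0.3], 0, -0.8]
    - [[0.45, 0, -0.3], 0, -0.8]
    - [[0.45, 0, -0.3], 0, -0.8]

```text
time_s: 26.7
ee_pos: [591.5, -29.0, 202.0]
ee_rot: [174.2, 90.0, -12.6]
force: [0.4, -0.6, 2.3]
gripper_width: 29.7
```

```bash
python3 - <<'E'
from h import *
plan((580,-29,232),-96.8)
for i in range(4):
    S=viewer.grab_frame("scene"); s,p,M=tool();print("n-force",s["force"]@N,s["force"]@XP,s["force"]@YP)
cv2.imwrite("pics/y.png",cv2.resize(np.ascontiguousarray(S[195:240,290:350,::-1]),(800,600),interpolation=cv2.INTER_CUBIC))
E
```

```text
pos [591.48 -29.02 201.99] jaw -96.83 q6 92.9 F [ 0.42 -0.62  2.33] tq [ 0.029 -0.055 -0.028] w 29.74 t 26.7
shift cm [-3.002  0.135  1.137] turn (np.float64(-0.0), 'or', np.float64(3.141))
n-force 3.1411429742017636 -0.5106481094901257 0.6791152143190872
n-force 2.1684050403571824 0.56460159421514 -0.16935739546394588
n-force 2.075445362795139 -0.3705051959456477 0.8455286395820139
n-force 2.1875180874782365 -0.09070493494666955 0.039269728079558655
```

View pics/y.png

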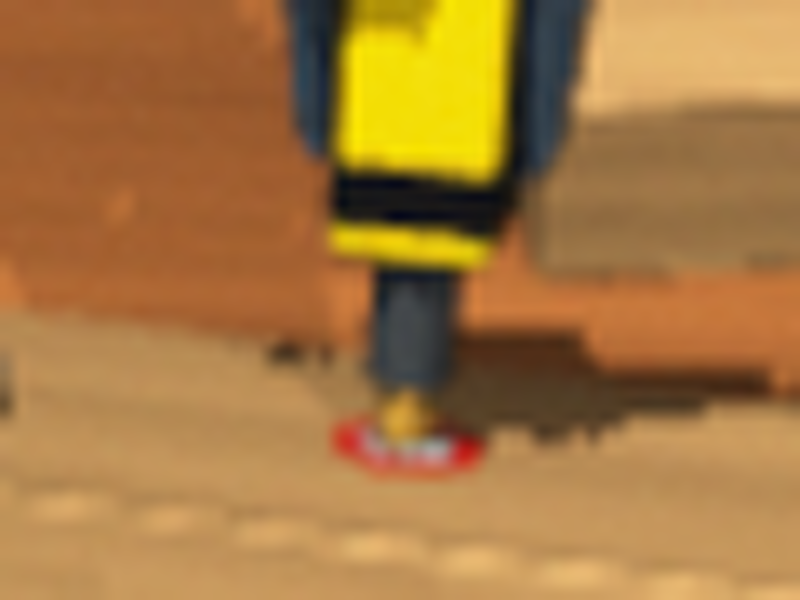

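```bash
python3 - <<'E'
from h import *
S1=viewer.grab_frame("scene").astype(int)
S0=cv2.imread("pics/scene0.png")[:,:,::-1].astype(int)
for c in range(316,326):
    print(c,"now",[tuple(map(int,S1[r,c])) for r in range(225,231)])
for c in range(314,328):
    print(c,"old",[tuple(map(int,S0[r,c])) for r in range(225,231)])
def draw(I,pts,name):
    pass
s,p,M=tool(); t=p+np.array([0,0,-137])+XP*33+N*6; print(t,proj("scene",t))
E
```

```text
316 now [(171, 129, 79), (184, 102, 63), (197, 70, 54), (200, 58, 49), (196, 105, 65), (195, 146, 89)]
317 now [(163, 121, 71), (170, 95, 57), (175, 106, 94), (190, 115, 106), (198, 94, 71), (199, 131, 79)]
318 now [(149, 110, 56), (170, 118, 60), (151, 111, 75), (170, 133, 117), (203, 107, 97), (202, 114, 69)]
319 now [(178, 131, 49), (213, 160, 61), (192, 143, 55), (171, 129, 90), (190, 94, 81), (201, 114, 69)]
320 now [(192, 143, 55), (203, 153, 58), (187, 140, 53), (173, 151, 115), (191, 120, 104), (200, 112, 67)]
321 now [(130, 95, 38), (155, 112, 43), (149, 107, 45), (155, 143, 121), (193, 118, 109), (200, 108, 65)]
322 now [(92, 67, 31), (119, 77, 34), (104, 71, 45), (154, 152, 144), (199, 137, 130), (196, 106, 64)]
323 now [(87, 64, 38), (91, 54, 34), (96, 55, 48), (149, 121, 114), (187, 104, 99), (193, 107, 64)]
324 now [(86, 63, 37), (89, 60, 36), (93, 40, 27), (164, 40, 35), (198, 53, 40), (192, 112, 69)]
325 now [(86, 65, 38), (87, 65, 40), (93, 49, 30), (159, 34, 22), (195, 73, 46), (193, 124, 76)]
314 old [(185, 139, 86), (183, 133, 81), (179, 121, 73), (179, 123, 74), 
[... 764 characters left out ...]
9)]
322 old [(181, 137, 83), (189, 112, 74), (180, 126, 114), (177, 173, 165), (191, 130, 123), (189, 101, 60)]
323 old [(180, 137, 82), (188, 112, 68), (195, 114, 98), (185, 143, 134), (180, 99, 93), (186, 103, 62)]
324 old [(181, 137, 83), (186, 127, 77), (194, 90, 62), (196, 52, 45), (190, 50, 38), (184, 106, 63)]
325 old [(181, 138, 82), (185, 140, 84), (190, 106, 65), (189, 49, 29), (186, 68, 41), (184, 118, 72)]
326 old [(182, 138, 84), (186, 141, 86), (188, 128, 79), (174, 100, 60), (169, 112, 66), (179, 136, 82)]
327 old [(180, 137, 84), (186, 141, 87), (186, 141, 86), (179, 135, 84), (175, 132, 80), (178, 135, 81)]
[622.39243637 -32.71759074  70.61718175] [320.64889699 227.68107713]
```

```bash
python3 - <<'E'
from h import *
c=lambda p:(np.array(proj("scene",p))-[290,195]+.5)*13.333-.5
t=np.array([622.4,-34,70.6])
for k in(0,10,39,71): print(k,c(t+N*k).round(0))
# handle underside front edge endpoints if square to the plank: (jaw-dir half 15, front half 15)
print([c(t+N*39+XP*15+YP*s*15).round(0) for s in(-1,1)])
for th in(.25,.31,.37):
    n=np.cos(th)*np.array([0,0,1])-np.sin(th)*XP; x=np.cos(th)*XP+np.sin(th)*np.array([0,0,1])
    lo=c(t+n*39+x*15);hi=c(t+n*(39+64)+x*15); print(th,lo.round(0),hi.round(0))
S=viewer.grab_frame("scene"); s=status.state(); print((s["force"]@N).round(2),s["time_s"])
cv2.imwrite("pics/z.png",cv2.resize(np.ascontiguousarray(S[175:240,275:362,::-1]),(800,598),interpolation=cv2.INTER_CUBIC))
E
```

```text
0 [408. 442.]
10 [412. 390.]
39 [424. 238.]
71 [437.  68.]
[array([328., 274.]), array([494., 293.])]
0.25 [410. 269.] [434. -74.]
0.31 [412. 260.] [439. -87.]
0.37 [414. 252.] [444. -98.]
2.16 27.0
```

View pics/z.png

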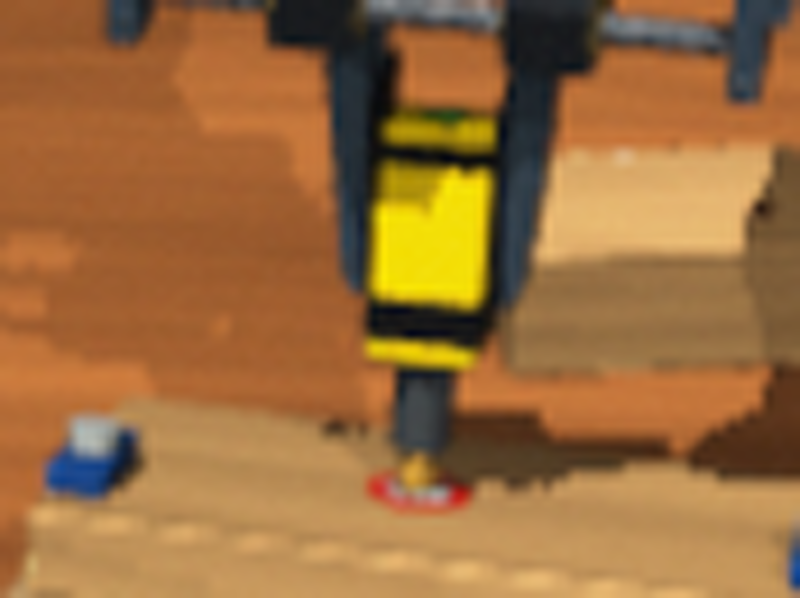

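Contact force is steady at about 3.6 N once the probe's weight is allowed for. The tip sits on the sticker centre, and the handle's lower edge lies where a 0.31 rad tilt puts it. Handing in.

```bash
python3 - <<'E'
from workcell import env,status
print(env.job_done()); s=status.state(); print(s["time_s"],s["force"].round(2),s["ee_pos"].round(1),s["gripper_width"])
E
```

```text
the job is handed in; nothing more can be done
None
the job is handed in; nothing more can be done
```

I switched the selector to the green dot and handed the job in at about 27 s with the probe held on the sticker. No verdict was reported.

- **Selector:** I pressed it down, turned it clockwise 68.8° (1.2 rad) and raised it against its upper stop before letting go. The pictures show the bar pointing at the green dot. While turning, I pushed down harder than needed by mistake, about 29 N at the wrist.
- **Tilt:** the tool can only point down, so I tilted the probe between the pads, first against the rim of its cradle hole, then against the cradle's outer face. Side-view estimates ranged from 16° to 19.6°, averaging about 18°, against the wanted 17.8°. I did not measure it side-on again once it was pressing on the plank, but there the handle's lower edge lay where a 0.31 rad tilt puts it.
- **Push:** the spring force is steady at about 3.6 N once the probe's weight is allowed for, so the tip is about 6 mm in. The arm's travel puts it between 5 and 7 mm; a rough reading of the visible tip length suggested about 8 mm.
- **Position:** in the scene view the tip is about 1 mm from the sticker's centre. The robot's own reading against the first camera fix differs by about 2 mm.
- **Grip and bystanders:** the grip is held at 40 N. I planned all moves clear of the offcut, glue jar and batten, but I did not measure them again at the end.

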